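Back off the pellet press and draw out the die

ROBOT

A 6-joint arm with a two-finger parallel gripper is mounted at the origin on the work surface. World frame = base frame: x ahead of the robot, y to its left, z up, the work surface at z = 0. Lengths are in mm, angles in rad, forces in N, time in s.
With the tool pointing down it reaches from about 300 to 825 mm from the base axis. Payload 5.4 kg.
Tool frame: the origin (TCP) lies between the finger pads; the fingertips stand 11 mm ahead of it and the grasp point (between the pads) lies 8 mm behind it; z points along the fingers, y is the direction in which the jaws open and shut (so a half turn about z gives the same grasp; the last joint's range is limited). The gripper opens to 92 mm and grips with 3 to 60 N. Pads are 20 mm wide; open, the fingers measure 128 mm over their backs; the gripper's body (75 mm by 189 mm) begins 69 mm behind the grasp point.
Start: joints at [-1.402, 0.158, 1.597, -0, 1.386, -0.21], TCP at [212.614, -534.23, 225.601] pointing down, gripper open.
Joint ranges: [-2.91, 2.91], [-0.94, 2.29], [0.18, 2.7], [-1.29, 4.43], [0.17, 2.64], [-3, 3]. Speed limits (rad/s): [2.57, 2.57, 3.14, 3.14, 3.14, 3.14].

INTERFACE

Orientations are given as a rotation vector (axis times angle).
In Python, from workcell import get_obs, capture, sign_off gives the robot as it stands. The module is installed in compiled form; this text tells all that it offers.
- The arm moves only by the tool move_arm, never from a script. Its argument "series" is a list of rows, each an object with "linear": the shift along the tool's x, y, z in units of 40 mm (1.0 is 40 mm), a list of three; "turn": the turn about the tool's z in degrees; "grip": the closure, from -1 (fully open) to 1 (shut), so that 0 is half open. In form: [{"linear": [dx, dy, dz], "turn": turn, "grip": grip}, ...]. A call has 1 to 10 rows; each row shifts and turns the pose as measured when the row begins, along the tool's axes as they then stand; what a row does not reach is not made up. A row lasts 1/10 s, in which the tool goes at most 50 mm and 8.59 degrees, less where a joint would pass 70% of its speed; a pose out of reach is approached as far as the arm can. A call is refused whole if a number of a shift passes 1 or a number of a turn 8.59, either way. A call with a gripper value outside its range is refused whole. The fingers move at their own pace and stop on an object; the grip force is fixed at half the most. Time passes only in rows, so rows that do not move let the fingers close. It gives the time, the measured TCP pose, the force and the opening at its end, in the units of the state.
- get_obs(): the state, without advancing time (a new reading comes with each control period).
- capture(name): name is "scene" or "top"; returns a dict with "frame" (420x560x3 uint8, red, green, blue), "mtx" (3x3 intrinsics, pixels), "R" (3x3) and "t" (3): a world point X has camera coordinates R X + t. Camera axes: x right, y down, z forward; pixel columns grow to the right and rows downward; lengths in mm; the calibration is good to about 2 mm. A picture is of the moment at which its call begins. There is no depth.
- sign_off(): hands the job in, once; it reports no verdict.
The state is a dict: "t": time; "qpos": joint angles; "joint_velocities": joint speeds; "joint_efforts": joint torques, N m; "tcp_pos": TCP position; "ee_rot": TCP orientation; "ft_force": force on the tool from outside, world axes, zero at the start; "ft_torque": the same for the moment, N m; "width": finger opening in mm.
Only numpy, scipy, OpenCV 4.12 (cv2) and the standard library are available. Lean on these libraries where they do the work, as an engineer would, in place of code of your own. Each camera call takes 0.05 s, during which the arm holds its last target.

TASK

The pellet is pressed and the pressure is off: wind the press screw up by the handwheel, letting your hand rise with the wheel, until you feel its collar seat snugly against the press head, and leave it there without forcing it. Then slide the die straight out along the bed, upright, until it rests against the strip across the bed's front end, and let go of everything. The press only stands on its rubber feet, so work gently enough not to shove or rock it, and leave the other things on the bench where they are.

Things in the scene. Friction and masses are not known exactly. Their poses are not given: they have to be found in the camera images.
- press: Grey C-frame hand screw press, 7.5 kg, loose on four rubber feet: about 25 N sideways at handwheel height begins to rock it, about 40 N at bed height to slide it. Origin: on the bench, on the vertical screw axis; z up, +x to its back, where the column stands (x 60 to 110 mm, 74 wide); open front faces -x. Bed top 40 mm above the bench, 130 wide, from 120 behind to 125 mm in front of the axis.
- bed_front (a point): Middle of the front edge of the bed's top, 125 mm in front of the screw axis. Behind it a steel stop strip, 7 mm high, 85 long, lies across the bed, its inner face 114 mm in front of the axis. Two guide strips, 7 mm high, run from it to the back, 61 mm apart, one on each side of the die.
- wheel: Steel three-spoked handwheel on top of the screw, 117 mm across, rim 13 mm thick with its middle 14 mm above the origin. Origin: on the screw axis at the hub's underside, at the start 223 to 230 mm above the bench; z up. Turned counter-clockwise seen from above, wheel, screw and foot rise 12 mm per turn. It resists evenly, about 7 N at the handle, and stays where it is left.
- handle_mid (a point): Middle of the aluminium handle standing upright on the rim, 52 mm from the screw axis: a sleeve 21 mm in diameter, 53 mm high, that spins freely on its own vertical pin. Its lower end is 3 mm above the rim's top, its upper end 27 mm above this point; nothing stands higher. It goes round and rises with the wheel.
- die: Steel pellet die, about 0.75 kg, upright on the bed under the screw's foot: base 56 mm in diameter, 16 high; body 46 mm in diameter up to 54; plunger 22 mm in diameter up to 64 mm. Origin: centre of its underside; z up, +x to the press's back. At the front strip its centre is 86 mm in front of the screw axis.
- tube_tip (a point): Free end of the die's level brass side tube, the grip for drawing it out: 11 mm in diameter (13 over barbs near the end), axis 36 mm above the die's underside, sticking out to the die's front (-x), this end 95 mm from the die's centre. The wheel overhangs it: a hand coming from above must lean 20 degrees or more, its back away from the press.
- reagent: Amber glass reagent bottle with a dark cap, 60 mm in diameter, 120 mm high; origin at the centre of its underside. Bystander.
- mortar: White ceramic mortar bowl, 84 mm in diameter, 40 mm high; origin at the centre of its underside. Bystander.
- salt_jar: Small glass jar with a white lid, 52 mm in diameter, 62 mm high; origin at the centre of its underside. Bystander.
- head_front (a point): Middle of the front of the press head, which carries the screw: 32 mm in front of the axis, 64 wide, underside 169, top 209 mm above the bench. Its underside is the upper stop for a brass set collar (33 mm across) clamped on the screw below it, not always at the same place: it seats 0.7 to 2 turns up from the start. Only feel tells when: the drag rises at once, within some 5 degrees.
There are look-alikes about, which are no part of the job. Leave any purple or red look-alike of the die alone.

How it is judged (in metres and radians):
On the way, in this order (a step that is already met when the one before it is completed fails the run):
1. the screw is wound up until its collar seats against the press head (8 N or more between them) (contact force between wheel and press above 8 N), for 0.2 s.
2. the die is drawn out to the front stop strip (x of die in the frame of press below -0.08 m and angle between die's own z axis and vertical below 0.1 rad), for 0.2 s.
At the end, for the whole second after the job is handed in: The screw's collar still bears on the press head (3 N or more), and the die stands at rest, upright on the bed, within 6 mm of the front stop strip; the press is at rest (all of step 2 and contact force between wheel and press above 3 N and z of die in the frame of press between 0.036 and 0.044 m and linear speed of each of die, press below 0.01 m/s); the robot touches nothing.
It fails at once if the press is shoved: it shifts by more than 6 mm (distance of any of bed_front, press from where it was at the start of the episode above 0.006 m).
It fails at once if the press is rocked so that its feet lift (by more than about 1 degree) (angle between press's own z axis and vertical above 0.015 rad).
It fails at once if the die is tipped over (angle between die's own z axis and vertical above 0.35 rad).
It fails at once if a bystander is shifted by more than 20 mm (distance of any of reagent, mortar, salt_jar from where it was at the start of the episode above 0.02 m).
It also fails if it takes over 72 s, if anything falls off the work surface, if the arm or the gripper's body presses on something with over 40 N, if the wrist force passes 120 N, or if a joint passes its speed limit or range.

## Working session

There is one attempt and no reset: what is moved stays moved. The work goes in short steps, Python scripts to look and compute and a tool call to move; the robot and the scene stay as the last step left them, time stands still between calls to the robot, and variables do not carry over. Pictures are saved under pics/ and viewed, and the job is handed in when it is done.

Besides the shell and the picture viewer there is one more tool, called after "Emit:" in YAML: its name, and indented under it one key for each argument. move_arm: Moves the arm, as the interface text tells. Its arguments: {"type":"object","properties":{"series":{"type":"array"}},"required":["series"]}

```bash
mkdir -p pics; ls; python3 - <<'E'
from workcell import get_obs,capture
import cv2,numpy as np
o=get_obs()
for k,v in o.items(): print(k,np.round(v,3))
for n in("scene","top"):
    c=capture(n); cv2.imwrite(f"pics/{n}0.png",c["frame"][:,:,::-1]); np.savez(f"pics/{n}0.npz",**c); print(n,c["mtx"],c["R"],c["t"])
E
```

```text
pics
t 0.0
qpos [-1.402  0.159  1.598 -0.     1.386 -0.21 ]
joint_velocities [ 0.001 -0.     0.001 -0.001  0.     0.002]
joint_efforts [ 0.0000e+00 -3.8557e+01 -3.2211e+01  7.0000e-02  3.8000e-02 -0.0000e+00]
tcp_pos [ 212.489 -533.647  224.636]
ee_rot [-3.084 -0.591 -0.   ]
ft_force [ 0.053  0.969 -0.001]
ft_torque [-0.022  0.008 -0.012]
width 91.891
scene [[387.1836803    0.         284.19133405]
 [  0.         387.1836803  207.10008669]
 [  0.           0.           1.        ]] [[-0.77412664  0.63295759  0.0096244 ]
 [ 0.4773046   0.59361022 -0.64792532]
 [-0.4158224  -0.49698248 -0.76164306]] [ 472.8980291  -101.80783417 1149.24886053]
top [[413.85891494   0.         286.10538432]
 [  0.         413.85891494 206.7038854 ]
 [  0.           0.           1.        ]] [[ 0.03492487 -0.99938887  0.0014636 ]
 [-0.97580365 -0.03441687 -0.21592294]
 [ 0.21584136  0.0061129  -0.97640931]] [-123.89454672  579.81593765  832.20643848]
```

View pics/scene0.png

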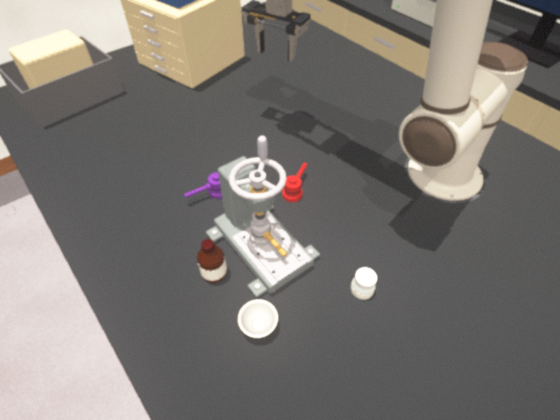

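View pics/top0.png

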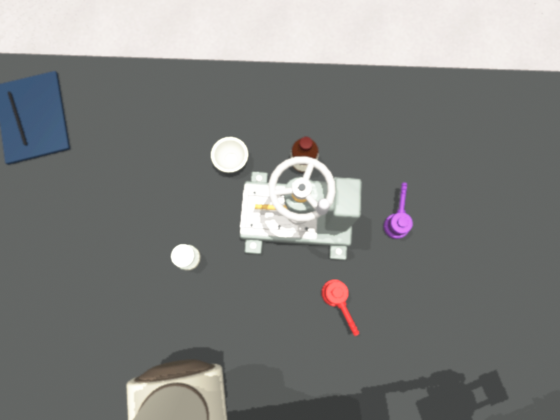

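The top view shows the press at columns 240-362, rows 170-260. Its front points image-left, about world +y, with the handle near (325,205). I'll enlarge it.

```bash
cat > h.py <<'E'
import numpy as np,cv2
def ray(c,u,v):
    d=np.linalg.inv(c["mtx"])@np.array([u,v,1.]); return -c["R"].T@c["t"], c["R"].T@d
def onplane(c,u,v,z):
    o,d=ray(c,u,v); return o+d*(z-o[2])/d[2]
def proj(c,X):
    p=c["mtx"]@(c["R"]@np.asarray(X,float)+c["t"]); return p[:2]/p[2]
def tri(c1,p1,c2,p2):
    A=[];b=[]
    for c,p in((c1,p1),(c2,p2)):
        o,d=ray(c,*p); d/=np.linalg.norm(d); M=np.eye(3)-np.outer(d,d); A.append(M);b.append(M@o)
    return np.linalg.lstsq(np.vstack(A),np.hstack(b),rcond=None)[0]
E
python3 - <<'E'
import cv2
a=cv2.imread("pics/top0.png")[120:270,220:380]; cv2.imwrite("pics/t1.png",cv2.resize(a,None,fx=4,fy=4,interpolation=cv2.INTER_CUBIC)[:600,:800])
a=cv2.imread("pics/scene0.png")[125:305,190:330]; cv2.imwrite("pics/s1.png",cv2.resize(a,None,fx=3.3,fy=3.3,interpolation=cv2.INTER_CUBIC))
E
```

```text
(no output)
```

View pics/t1.png

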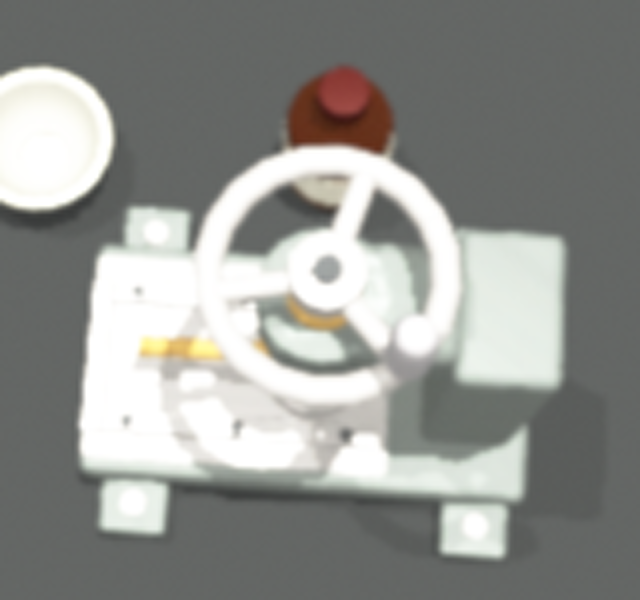

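View pics/s1.png

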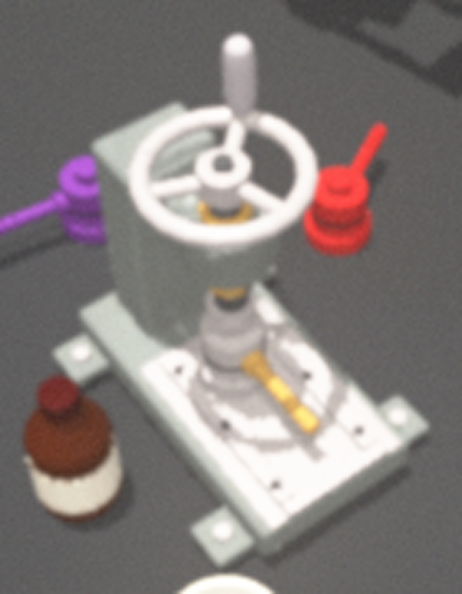

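```bash
python3 - <<'E'
from h import *
T=dict(np.load("pics/top0.npz"));S=dict(np.load("pics/scene0.npz"))
tp=lambda x,y:(x/4+220-.4,y/4+120-.4)
sp=lambda x,y:(x/3.3+190-.35,y/3.3+125-.35)
print("cams",ray(T,0,0)[0],ray(S,0,0)[0])
print("wheel top",onplane(T,*tp(328,274),240),"scene",onplane(S,*sp(224,175),240), "tri",tri(T,tp(328,274),S,sp(224,176)))
print("hub top tri",tri(T,tp(328,268),S,sp(224,162)))
print("handle top",onplane(T,*tp(418,334),303),tri(T,tp(418,334),S,sp(239,42)))
print("tube tip",onplane(T,*tp(140,347),76),tri(T,tp(141,347),S,sp(310,427)))
print("tube far", onplane(T,*tp(250,350),76))
for p in [(157,232),(132,502),(475,526)]: print("foot",onplane(T,*tp(*p),12))
for p in [(205,533),(82,353),(397,415)]: print("footS",onplane(S,*sp(*p),12))
for p in [(98,250),(82,467),(525,490)]: print("bedcorner",onplane(T,*tp(*p),40))
for p in [(150,362),(268,532),(408,448)]: print("bedcornerS",onplane(S,*sp(*p),40))
E
```

```text
cams [ 390.48894111 -108.95057165  937.95100955] [892.55972385 332.26632389 804.80218304]
wheel top [ 578.94903026 -130.43569943  240.        ] scene [ 576.69816167 -131.62715464  240.        ] tri [ 578.25822744 -130.09837032  241.45106212]
hub top tri [ 577.74456508 -129.73847543  253.49811144]
handle top [ 538.76551331 -164.55927511  303.        ] [ 538.13489872 -164.14821882  304.49559379]
tube tip [579.43230629 -36.36175371  76.        ] [581.02561349 -37.64339231  73.11769236]
tube far [579.86288064 -95.04806537  76.        ]
foot [662.2701629  -37.33649192  12.        ]
foot [504.29354473 -31.06125733  12.        ]
foot [ 497.56880472 -223.59772715   12.        ]
footS [667.91557938 -47.64010273  12.        ]
footS [ 649.8591785  -232.78467113   12.        ]
footS [498.81759488 -37.2478486   12.        ]
bedcorner [642.34951815  -6.83610779  40.        ]
bedcorner [519.07452494  -5.09147797  40.        ]
bedcorner [ 514.93531525 -247.23558292   40.        ]
bedcornerS [ 623.81016034 -174.27382098   40.        ]
bedcornerS [642.6299374   -8.31702508  40.        ]
bedcornerS [525.25818096   1.47968196  40.        ]
```

```bash
python3 - <<'E'
from h import *
T=dict(np.load("pics/top0.npz"));S=dict(np.load("pics/scene0.npz"))
tp=lambda x,y:(x/4+220-.4,y/4+120-.4)
sp=lambda x,y:(x/3.3+190-.35,y/3.3+125-.35)
for p in [(565,238),(560,388)]:
  o,d=ray(T,*tp(*p)); 
  k=(-240-o[1])/d[1]; print("col",o+d*k)
for p in [(460,384),(466,232)]:
  o,d=ray(T,*tp(*p)); k=(-190-o[1])/d[1]; print("colf",o+d*k)
for z in(299,307): print(onplane(T,*tp(418,334),z))
def wheelmid(z): return 
# rim outer contour extents via threshold in scene/top
f=T["frame"];hsv=cv2.cvtColor(f,cv2.COLOR_RGB2HSV)
m=((hsv[...,1]<20)&(hsv[...,2]>215)).astype(np.uint8)*255
for u,v in [(195,270),(462,270),(328,145),(328,405)]: print(onplane(T,*tp(u,v),240))
# bystanders
for n,p,z in(("mortar",(229.5,155),30),("jar",(185.5,257),62),("reagent cap",(305.5,143),120)): print(n,onplane(T,*p,z))
E
```

```text
col [ 609.22836198 -240.          205.54725822]
col [ 541.72636788 -240.          191.07860276]
colf [ 534.81160907 -190.          226.42963676]
colf [ 599.03387701 -190.          243.68623219]
[ 539.69961102 -164.90959319  299.        ]
[ 537.83141559 -164.20895704  307.        ]
[578.70418157 -72.38676452 240.        ]
[ 582.82002016 -188.83805836  240.        ]
[ 638.16316185 -128.84555312  240.        ]
[ 520.88979936 -131.99483183  240.        ]
mortar [708.84635374  31.69614232  30.        ]
jar [468.00741927 104.90303003  62.        ]
reagent cap [ 709.37658165 -139.67338335  120.        ]
```

Emit:
move_arm:
  series:
    - {"linear": [0,0,-0.35],"turn": -8.5,"grip": -1}
    - {"linear": [0,0,-0.35],"turn": -8.5,"grip": -1}
    - {"linear": [0,0,-0.35],"turn": -8.5,"grip": -1}
    - {"linear": [0,0,-0.35],"turn": -8.5,"grip": -1}
    - {"linear": [0,0,-0.35],"turn": -8.5,"grip": -1}
    - {"linear": [0,0,-0.35],"turn": -8.5,"grip": -1}
    - {"linear": [0,0,-0.35],"turn": -8.5,"grip": -1}
    - {"linear": [0,0,-0.35],"turn": -8.5,"grip": -1}
    - {"linear": [0,0,0],"turn": 0,"grip": -1}

```text
t: 1.0
tcp_pos: [212.1, -531.1, 334.5]
ee_rot: [-2.199, -2.228, -0.013]
ft_force: [-0.0, -0.2, 0.4]
width: 91.9
```

Emit:
move_arm:
  series:
    - {"linear": [0.85,0.8,0],"turn": 0,"grip": -1}
    - {"linear": [0.85,0.8,0],"turn": 0,"grip": -1}
    - {"linear": [0.85,0.8,0],"turn": 0,"grip": -1}
    - {"linear": [0.85,0.8,0],"turn": 0,"grip": -1}
    - {"linear": [0.85,0.8,0],"turn": 0,"grip": -1}
    - {"linear": [0.85,0.8,0],"turn": 0,"grip": -1}
    - {"linear": [0.85,0.8,0],"turn": 0,"grip": -1}
    - {"linear": [0.85,0.8,0],"turn": 0,"grip": -1}
    - {"linear": [0.8,0.7,0],"turn": 0,"grip": -1}
    - {"linear": [0,0,0],"turn": 0,"grip": -1}

```text
t: 2.0
tcp_pos: [504.3, -214.5, 325.4]
ee_rot: [-2.238, -2.167, -0.017]
ft_force: [0.1, -0.8, 0.2]
width: 91.6
```

Emit:
move_arm:
  series:
    - {"linear": [0.35,0.25,-0.25],"turn": -1.8,"grip": -1}
    - {"linear": [0.35,0.25,-0.1],"turn": 0,"grip": -1}
    - {"linear": [0.35,0.25,0],"turn": 0,"grip": -1}
    - {"linear": [0.2,0.15,0],"turn": 0,"grip": -1}
    - {"linear": [0,0,0],"turn": 0,"grip": -1}
    - {"linear": [0,0,0],"turn": 0,"grip": -1}

```text
t: 2.6
tcp_pos: [539.2, -164.9, 334.0]
ee_rot: [-2.213, -2.179, -0.01]
ft_force: [-0.6, 0.4, 0.9]
width: 91.7
```

```bash
python3 - <<'E'
from workcell import *
import cv2,numpy as np
o=get_obs(); print(np.round(o["tcp_pos"],1),o["ee_rot"],o["qpos"],o["ft_force"])
for n in("scene","top"):
    c=capture(n); f=c["frame"][:,:,::-1]; f=f[90:290,170:370] if n=="scene" else f[100:300,220:420]
    cv2.imwrite(f"pics/{n}2.png",cv2.resize(f,None,fx=3,fy=3))
E
```

```text
[ 539.2 -164.9  334. ] [-2.21258715 -2.1794298  -0.00955858] [-0.51982786  0.10415661  1.44544187  0.01562067  1.62486526 -0.50414142] [-0.59241575  0.37111118  0.90520875]
```

View pictures.

View pics/scene2.png

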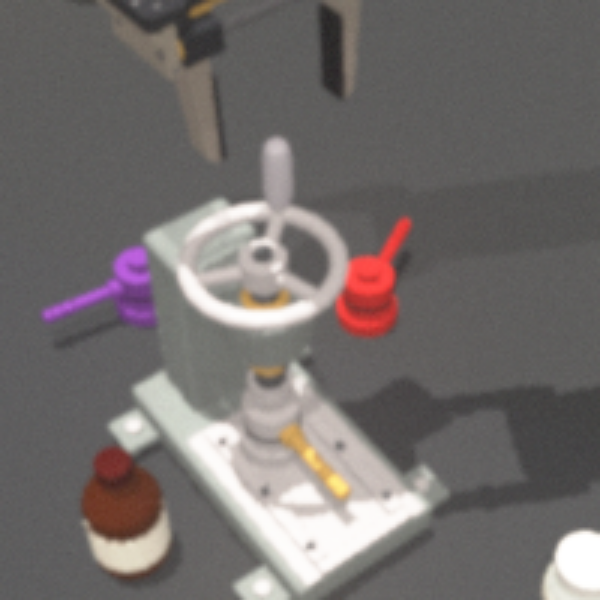

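View pics/top2.png

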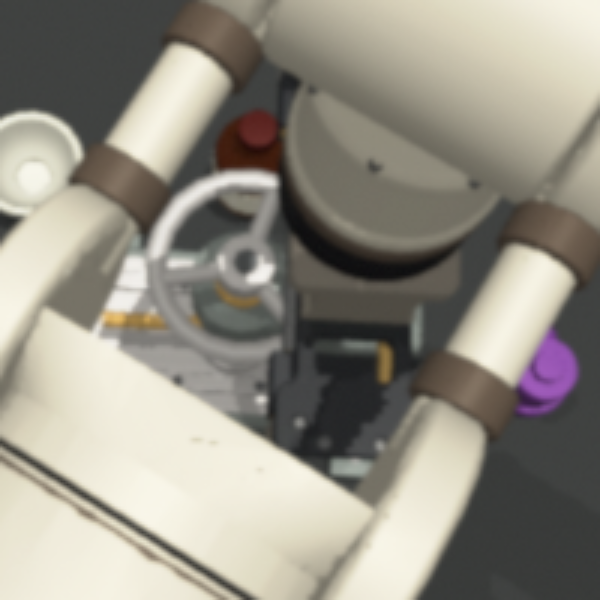

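Emit:
move_arm:
  series:
    - {"linear": [0,0,0.4],"turn": 0,"grip": -1}
    - {"linear": [0,0,0.4],"turn": 0,"grip": -1}
    - {"linear": [0,0,0.4],"turn": 0,"grip": -1}
    - {"linear": [0,0,0.2],"turn": 0,"grip": -1}
    - {"linear": [0,0,0],"turn": 0,"grip": -1}
    - {"linear": [0,0,0],"turn": 0,"grip": -1}

```text
t: 3.3
tcp_pos: [536.7, -167.3, 277.7]
ee_rot: [-2.222, -2.174, -0.01]
ft_force: [-0.5, 0.0, 0.2]
width: 91.9
```

```bash
python3 - <<'E'
from workcell import *
import cv2,numpy as np
from scipy.spatial.transform import Rotation as R
o=get_obs(); print(np.round(o["tcp_pos"],1),o["qpos"],o["ft_force"]); print(R.from_rotvec(o["ee_rot"]).as_matrix().round(3))
for n in("scene",):
    c=capture(n); f=c["frame"][:,:,::-1]; f=f[90:240,170:370] 
    cv2.imwrite(f"pics/{n}3.png",cv2.resize(f,None,fx=4,fy=4))
E
```

```text
[ 536.7 -167.3  277.7] [-0.52545908  0.11572943  1.5419101   0.01473484  1.5140377  -0.50435932] [-0.46822383  0.02225209  0.24271396]
[[ 0.022  1.    -0.019]
 [ 0.999 -0.022  0.028]
 [ 0.027 -0.019 -0.999]]
```

View pics/scene3.png

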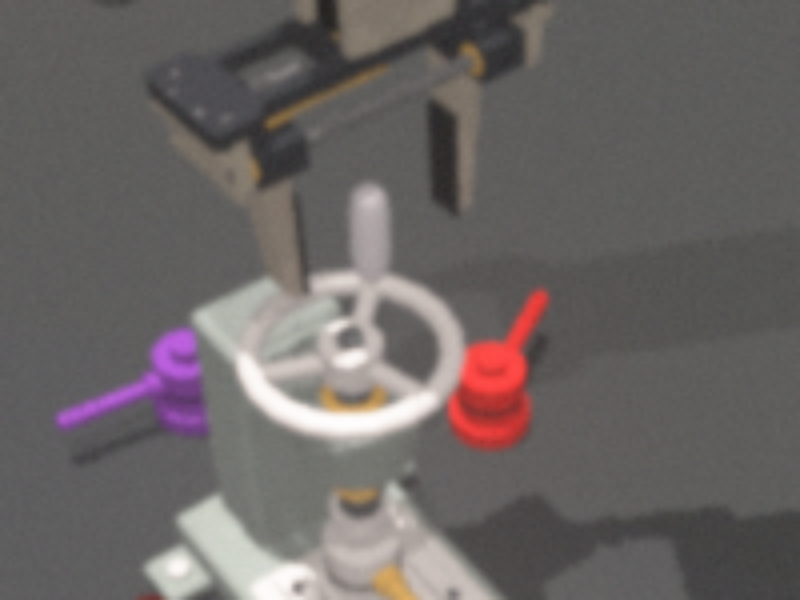

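Emit:
move_arm:
  series:
    - {"linear": [0.07,0.04,0.14],"turn": 0,"grip": -1}
    - {"linear": [0,0,0],"turn": 0,"grip": -0.2}
    - {"linear": [0,0,0],"turn": 0,"grip": 0.2}
    - {"linear": [0,0,0],"turn": 0,"grip": 0.4}
    - {"linear": [0,0,0],"turn": 0,"grip": 1}
    - {"linear": [0,0,0],"turn": 0,"grip": 1}
    - {"linear": [0,0,0],"turn": 0,"grip": 1}
    - {"linear": [0,0,0],"turn": 0,"grip": 1}

```text
t: 4.15
tcp_pos: [539.6, -164.7, 274.5]
ee_rot: [-2.225, -2.177, -0.011]
ft_force: [-0.6, -0.5, 0.3]
width: 38.1
```

Emit:
move_arm:
  series:
    - {"linear": [0,0,0],"turn": 0,"grip": 1}
    - {"linear": [0,0,0],"turn": 0,"grip": 1}
    - {"linear": [0,0,0],"turn": 0,"grip": 1}
    - {"linear": [0,0,0],"turn": 0,"grip": 1}

```text
t: 4.55
tcp_pos: [540.3, -164.7, 274.5]
ee_rot: [-2.226, -2.178, -0.014]
ft_force: [0.4, -0.1, 0.0]
width: 20.0
```

Emit:
move_arm:
  series:
    - {"linear": [-0.075,0.066,-0.004],"turn": 0,"grip": 1}
    - {"linear": [-0.07,0.071,-0.004],"turn": 0,"grip": 1}
    - {"linear": [-0.065,0.076,-0.004],"turn": 0,"grip": 1}
    - {"linear": [-0.06,0.08,-0.004],"turn": 0,"grip": 1}

```text
t: 4.95
tcp_pos: [546.4, -170.5, 274.7]
ee_rot: [-2.208, -2.166, -0.009]
ft_force: [-8.1, 5.2, 3.9]
width: 19.7
```

```bash
python3 - <<'E'
from workcell import *
import numpy as np
o=get_obs(); print(np.round(o["tcp_pos"],1),o["ft_force"],o["ft_torque"],np.round(o["joint_velocities"],3))
E
```

```text
[ 546.4 -170.5  274.7] [-8.14058745  5.23417208  3.89431484] [0.64587237 0.83726943 0.0649191 ] [-0.006  0.096 -0.109  0.002  0.065 -0.011]
```

```bash
cat > plan.py <<'E'
import sys,json,os
from workcell import get_obs
import numpy as np
step=float(sys.argv[1]);gain=float(sys.argv[2]);n=int(sys.argv[3])
o=get_obs();p=o["tcp_pos"];c=np.array([579.,-130.5]);r0=51.8
if os.path.exists("c.json"): c=np.array(json.load(open("c.json")))
d=p[:2]-c;th=np.arctan2(d[1],d[0]);rr=np.hypot(*d)
t=np.array([-np.sin(th),np.cos(th)]);n_=d/rr;f=o["ft_force"][:2]
turned=(np.degrees(th)-221.2)%360
print("th",round(np.degrees(th)%360,1),"r",round(rr,2),"turned(mod)",round(turned,1),"z",round(p[2],2),"drag",round(-f@t,2),"rad",round(f@n_,2),"fz",round(o["ft_force"][2],1),"t",round(o["t"],2), "tau",np.round(o["ft_torque"],2))
from scipy.spatial.transform import Rotation as R
M=R.from_rotvec(o["ee_rot"]).as_matrix()
zt=274.5+turned/360*12
for i in range(n):
    a=th+step*gain*(i+.5)/r0
    v=np.r_[-np.sin(a)*step,np.cos(a)*step,step*12/325.]
    if i==0: v[:2]+=0.5*(r0-rr)*n_
    u=M.T@v/40
    print("[%.3f, %.3f, %.3f]"%tuple(u),end=" ")
print()
with open("log.txt","a") as g: g.write(" ".join("%.2f"%x for x in p)+"\n")
E
python3 plan.py 8 0.75 8
```

```text
th 230.8 r 51.6 turned(mod) 9.6 z 274.71 drag 9.62 rad 1.09 fz 3.9 t 4.95 tau [0.65 0.84 0.06]
[-0.116, 0.162, -0.017] [-0.094, 0.176, -0.016] [-0.073, 0.186, -0.016] [-0.051, 0.193, -0.015] [-0.028, 0.198, -0.014] [-0.005, 0.200, -0.014] [0.018, 0.199, -0.013] [0.041, 0.196, -0.012]
```

Emit:
move_arm:
  series:
    - {"linear": [-0.115,0.16,-0.016],"turn": 0,"grip": 1}
    - {"linear": [-0.095,0.175,-0.016],"turn": 0,"grip": 1}
    - {"linear": [-0.075,0.185,-0.016],"turn": 0,"grip": 1}
    - {"linear": [-0.05,0.193,-0.015],"turn": 0,"grip": 1}
    - {"linear": [-0.03,0.198,-0.014],"turn": 0,"grip": 1}
    - {"linear": [-0.005,0.2,-0.014],"turn": 0,"grip": 1}
    - {"linear": [0.02,0.2,-0.013],"turn": 0,"grip": 1}
    - {"linear": [0.04,0.195,-0.012],"turn": 0,"grip": 1}

```text
t: 5.75
tcp_pos: [593.8, -181.8, 276.1]
ee_rot: [-2.183, -2.14, 0.024]
ft_force: [-9.6, 0.7, 2.2]
width: 20.4
```

```bash
python3 plan.py 8 0.75 10
```

```text
th 286.1 r 53.45 turned(mod) 64.9 z 276.09 drag 9.05 rad -3.3 fz 2.2 t 5.75 tau [-0.07  0.41  0.11]
[0.091, 0.180, -0.016] [0.092, 0.177, -0.016] [0.112, 0.165, -0.014] [0.130, 0.151, -0.012] [0.147, 0.135, -0.010] [0.162, 0.118, -0.008] [0.174, 0.098, -0.006] [0.184, 0.078, -0.004] [0.192, 0.056, -0.002] [0.197, 0.033, -0.000]
```

Emit:
move_arm:
  series:
    - {"linear": [0.092,0.18,-0.016],"turn": 0,"grip": 1}
    - {"linear": [0.095,0.177,-0.016],"turn": 0,"grip": 1}
    - {"linear": [0.115,0.165,-0.014],"turn": 0,"grip": 1}
    - {"linear": [0.132,0.15,-0.012],"turn": 0,"grip": 1}
    - {"linear": [0.15,0.133,-0.01],"turn": 0,"grip": 1}
    - {"linear": [0.163,0.115,-0.008],"turn": 0,"grip": 1}
    - {"linear": [0.175,0.095,-0.006],"turn": 0,"grip": 1}
    - {"linear": [0.185,0.075,-0.006],"turn": 0,"grip": 1}

```text
t: 6.55
tcp_pos: [629.1, -152.4, 277.4]
ee_rot: [-2.191, -2.121, 0.078]
ft_force: [-7.3, -7.5, -0.7]
width: 21.2
```

```bash
sed -i 's/^zt=.*/print("toolz",M[:,2].round(3))/' plan.py; python3 plan.py 8 0.8 8
```

```text
th 336.3 r 54.66 turned(mod) 115.1 z 277.42 drag 9.82 rad -3.63 fz -0.7 t 6.55 tau [-1.15 -0.38  0.25]
toolz [-0.1    0.029 -0.995]
[0.203, 0.029, -0.005] [0.196, 0.038, -0.006] [0.200, 0.014, -0.004] [0.200, -0.011, -0.001] [0.197, -0.035, 0.001] [0.191, -0.059, 0.004] [0.182, -0.082, 0.006] [0.171, -0.104, 0.008]
```

Emit:
move_arm:
  series:
    - {"linear": [0.2,0.0,-0.006],"turn": 0,"grip": 1}
    - {"linear": [0.196,0.025,-0.006],"turn": 0,"grip": 1}
    - {"linear": [0.2,0.005,-0.004],"turn": 0,"grip": 1}
    - {"linear": [0.2,-0.02,-0.001],"turn": 0,"grip": 1}
    - {"linear": [0.195,-0.045,0.001],"turn": 0,"grip": 1}
    - {"linear": [0.188,-0.07,0.004],"turn": 0,"grip": 1}
    - {"linear": [0.178,-0.09,0.006],"turn": 0,"grip": 1}
    - {"linear": [0.165,-0.112,0.008],"turn": 0,"grip": 1}

```text
t: 7.35
tcp_pos: [629.1, -117.2, 279.6]
ee_rot: [-2.251, -2.14, 0.096]
ft_force: [8.2, -6.4, -3.7]
width: 20.9
```

```bash
python3 plan.py 8 0.8 8
```

```text
th 14.9 r 51.87 turned(mod) 153.7 z 279.58 drag 8.29 rad 6.24 fz -3.7 t 7.35 tau [-1.19 -2.87  0.13]
toolz [-0.068 -0.018 -0.998]
[0.186, -0.074, -0.006] [0.176, -0.095, -0.005] [0.163, -0.116, -0.003] [0.147, -0.135, -0.001] [0.130, -0.153, 0.000] [0.110, -0.167, 0.001] [0.088, -0.180, 0.003] [0.066, -0.189, 0.004]
```

```bash
echo "[580.0,-130.5]">c.json; sed -i 's/r0=51.8/r0=52.2/' plan.py; python3 plan.py 8 0.75 8
```

```text
th 15.1 r 50.9 turned(mod) 153.9 z 279.58 drag 8.32 rad 6.2 fz -3.7 t 7.35 tau [-1.19 -2.87  0.13]
toolz [-0.068 -0.018 -0.998]
[0.191, -0.058, -0.008] [0.177, -0.094, -0.005] [0.165, -0.114, -0.003] [0.151, -0.132, -0.002] [0.135, -0.148, -0.000] [0.117, -0.163, 0.001] [0.097, -0.175, 0.002] [0.077, -0.185, 0.003]
```

Emit:
move_arm:
  series:
    - {"linear": [0.192,-0.055,-0.008],"turn": 0,"grip": 1}
    - {"linear": [0.177,-0.09,-0.005],"turn": 0,"grip": 1}
    - {"linear": [0.165,-0.112,-0.003],"turn": 0,"grip": 1}
    - {"linear": [0.151,-0.132,-0.002],"turn": 0,"grip": 1}
    - {"linear": [0.135,-0.148,0.0],"turn": 0,"grip": 1}
    - {"linear": [0.117,-0.163,0.001],"turn": 0,"grip": 1}
    - {"linear": [0.097,-0.175,0.002],"turn": 0,"grip": 1}
    - {"linear": [0.077,-0.185,0.003],"turn": 0,"grip": 1}

```text
t: 8.15
tcp_pos: [606.6, -87.4, 281.2]
ee_rot: [2.27, 2.135, -0.071]
ft_force: [9.9, -1.6, -3.6]
width: 20.2
```

```bash
python3 plan.py 6 0.75 8
```

```text
th 58.4 r 50.67 turned(mod) 197.2 z 281.19 drag 9.28 rad 3.83 fz -3.6 t 8.15 tau [ 0.07 -2.45  0.1 ]
toolz [-0.017 -0.049 -0.999]
[0.081, -0.126, -0.008] [0.053, -0.140, -0.006] [0.040, -0.144, -0.006] [0.028, -0.147, -0.005] [0.015, -0.149, -0.004] [0.002, -0.150, -0.004] [-0.011, -0.150, -0.003] [-0.024, -0.148, -0.002]
```

Emit:
move_arm:
  series:
    - {"linear": [0.08,-0.127,-0.008],"turn": 0,"grip": 1}
    - {"linear": [0.053,-0.14,-0.006],"turn": 0,"grip": 1}
    - {"linear": [0.04,-0.144,-0.006],"turn": 0,"grip": 1}
    - {"linear": [0.028,-0.147,-0.005],"turn": 0,"grip": 1}
    - {"linear": [0.015,-0.149,-0.004],"turn": 0,"grip": 1}
    - {"linear": [0.002,-0.15,-0.004],"turn": 0,"grip": 1}
    - {"linear": [-0.011,-0.15,-0.003],"turn": 0,"grip": 1}
    - {"linear": [-0.024,-0.148,-0.002],"turn": 0,"grip": 1}

```text
t: 8.95
tcp_pos: [576.3, -79.0, 282.1]
ee_rot: [2.249, 2.114, -0.022]
ft_force: [9.5, 2.3, -2.3]
width: 19.7
```

```bash
python3 plan.py 4.5 0.65 10
```

```text
th 94.1 r 51.66 turned(mod) 232.9 z 282.11 drag 9.62 rad 1.6 fz -2.3 t 8.95 tau [ 0.76 -1.01  0.07]
toolz [ 0.027 -0.05  -0.998]
[-0.012, -0.112, -0.007] [-0.025, -0.110, -0.006] [-0.031, -0.108, -0.006] [-0.037, -0.106, -0.006] [-0.043, -0.104, -0.005] [-0.048, -0.102, -0.005] [-0.054, -0.099, -0.005] [-0.059, -0.096, -0.004] [-0.065, -0.092, -0.004] [-0.070, -0.088, -0.003]
```

Emit:
move_arm:
  series:
    - {"linear": [-0.012,-0.112,-0.007],"turn": 0,"grip": 1}
    - {"linear": [-0.025,-0.11,-0.006],"turn": 0,"grip": 1}
    - {"linear": [-0.031,-0.108,-0.006],"turn": 0,"grip": 1}
    - {"linear": [-0.037,-0.106,-0.006],"turn": 0,"grip": 1}
    - {"linear": [-0.043,-0.104,-0.005],"turn": 0,"grip": 1}
    - {"linear": [-0.048,-0.102,-0.005],"turn": 0,"grip": 1}
    - {"linear": [-0.054,-0.099,-0.005],"turn": 0,"grip": 1}
    - {"linear": [-0.06,-0.096,-0.004],"turn": 0,"grip": 1}

```text
t: 9.75
tcp_pos: [551.6, -85.5, 282.6]
ee_rot: [2.24, 2.112, 0.016]
ft_force: [8.7, 2.3, -1.7]
width: 19.9
```

```bash
python3 plan.py 5 0.65 8
```

```text
th 122.3 r 53.2 turned(mod) 261.1 z 282.64 drag 8.6 rad -2.7 fz -1.7 t 9.75 tau [ 0.51 -0.29  0.08]
toolz [ 0.051 -0.039 -0.998]
[-0.086, -0.092, -0.006] [-0.082, -0.094, -0.007] [-0.088, -0.089, -0.006] [-0.093, -0.083, -0.006] [-0.098, -0.077, -0.005] [-0.103, -0.071, -0.005] [-0.107, -0.064, -0.004] [-0.111, -0.058, -0.004]
```

Emit:
move_arm:
  series:
    - {"linear": [-0.088,-0.088,-0.006],"turn": 0,"grip": 1}
    - {"linear": [-0.084,-0.092,-0.007],"turn": 0,"grip": 1}
    - {"linear": [-0.09,-0.087,-0.006],"turn": 0,"grip": 1}
    - {"linear": [-0.095,-0.08,-0.006],"turn": 0,"grip": 1}
    - {"linear": [-0.1,-0.073,-0.005],"turn": 0,"grip": 1}
    - {"linear": [-0.105,-0.066,-0.005],"turn": 0,"grip": 1}
    - {"linear": [-0.109,-0.059,-0.004],"turn": 0,"grip": 1}
    - {"linear": [-0.113,-0.052,-0.004],"turn": 0,"grip": 1}

```text
t: 10.55
tcp_pos: [532.0, -105.1, 283.3]
ee_rot: [2.238, 2.126, 0.056]
ft_force: [6.5, 7.8, -0.0]
width: 19.9
```

```bash
python3 plan.py 5 0.72 8
```

```text
th 152.1 r 54.25 turned(mod) 290.9 z 283.26 drag 9.89 rad -2.07 fz -0.0 t 10.55 tau [0.98 0.12 0.09]
toolz [ 0.064 -0.015 -0.998]
[-0.126, -0.025, -0.005] [-0.118, -0.040, -0.006] [-0.121, -0.032, -0.005] [-0.123, -0.024, -0.005] [-0.124, -0.015, -0.004] [-0.125, -0.007, -0.004] [-0.125, 0.002, -0.003] [-0.125, 0.010, -0.003]
```

Emit:
move_arm:
  series:
    - {"linear": [-0.126,-0.025,-0.005],"turn": 0,"grip": 1}
    - {"linear": [-0.118,-0.038,-0.006],"turn": 0,"grip": 1}
    - {"linear": [-0.121,-0.03,-0.005],"turn": 0,"grip": 1}
    - {"linear": [-0.123,-0.02,-0.005],"turn": 0,"grip": 1}
    - {"linear": [-0.124,-0.011,-0.004],"turn": 0,"grip": 1}
    - {"linear": [-0.125,-0.003,-0.004],"turn": 0,"grip": 1}
    - {"linear": [-0.125,0.006,-0.003],"turn": 0,"grip": 1}
    - {"linear": [-0.125,0.014,-0.003],"turn": 0,"grip": 1}

```text
t: 11.35
tcp_pos: [526.2, -127.6, 284.0]
ee_rot: [2.248, 2.16, 0.091]
ft_force: [0.4, 8.1, 4.5]
width: 20.4
```

```bash
python3 plan.py 5 0.72 8
```

```text
th 176.9 r 53.9 turned(mod) 315.7 z 284.0 drag 8.06 rad 0.01 fz 4.5 t 11.35 tau [1.29 0.91 0.08]
toolz [ 0.058  0.024 -0.998]
[-0.125, 0.024, -0.007] [-0.124, 0.011, -0.007] [-0.123, 0.020, -0.007] [-0.122, 0.028, -0.006] [-0.119, 0.037, -0.006] [-0.117, 0.045, -0.005] [-0.113, 0.053, -0.005] [-0.109, 0.061, -0.004]
```

Emit:
move_arm:
  series:
    - {"linear": [-0.125,0.02,-0.007],"turn": 0,"grip": 1}
    - {"linear": [-0.124,0.013,-0.007],"turn": 0,"grip": 1}
    - {"linear": [-0.123,0.022,-0.007],"turn": 0,"grip": 1}
    - {"linear": [-0.121,0.03,-0.006],"turn": 0,"grip": 1}
    - {"linear": [-0.119,0.038,-0.006],"turn": 0,"grip": 1}
    - {"linear": [-0.116,0.046,-0.005],"turn": 0,"grip": 1}
    - {"linear": [-0.113,0.054,-0.005],"turn": 0,"grip": 1}
    - {"linear": [-0.109,0.061,-0.004],"turn": 0,"grip": 1}
    - {"linear": [-0.104,0.069,-0.004],"turn": 0,"grip": 1}

```text
t: 12.25
tcp_pos: [530.5, -150.0, 284.8]
ee_rot: [-2.225, -2.169, -0.104]
ft_force: [-5.8, 8.2, 4.7]
width: 20.1
```

```bash
python3 plan.py 5 0.72 10
```

```text
th 201.5 r 53.25 turned(mod) 340.3 z 284.85 drag 9.81 rad 2.42 fz 4.7 t 12.25 tau [1.   1.6  0.11]
toolz [ 0.026  0.07  -0.997]
[-0.108, 0.065, -0.011] [-0.109, 0.061, -0.011] [-0.104, 0.068, -0.010] [-0.100, 0.075, -0.010] [-0.094, 0.082, -0.009] [-0.088, 0.088, -0.009] [-0.082, 0.094, -0.008] [-0.075, 0.099, -0.008] [-0.068, 0.104, -0.007] [-0.061, 0.109, -0.006]
```

Emit:
move_arm:
  series:
    - {"linear": [-0.108,0.062,-0.011],"turn": 0,"grip": 1}
    - {"linear": [-0.108,0.062,-0.011],"turn": 0,"grip": 1}
    - {"linear": [-0.104,0.068,-0.01],"turn": 0,"grip": 1}
    - {"linear": [-0.1,0.075,-0.01],"turn": 0,"grip": 1}
    - {"linear": [-0.094,0.082,-0.009],"turn": 0,"grip": 1}
    - {"linear": [-0.088,0.088,-0.009],"turn": 0,"grip": 1}
    - {"linear": [-0.082,0.094,-0.008],"turn": 0,"grip": 1}
    - {"linear": [-0.075,0.099,-0.008],"turn": 0,"grip": 1}
    - {"linear": [-0.068,0.104,-0.007],"turn": 0,"grip": 1}

```text
t: 13.15
tcp_pos: [545.6, -170.5, 285.8]
ee_rot: [-2.175, -2.143, -0.085]
ft_force: [-8.4, 4.6, 4.5]
width: 19.5
```

```bash
python3 plan.py 5 0.72 10
```

```text
th 229.3 r 52.75 turned(mod) 8.1 z 285.83 drag 9.39 rad 2.04 fz 4.5 t 13.15 tau [0.19 1.06 0.17]
toolz [-0.021  0.101 -0.995]
[-0.071, 0.103, -0.014] [-0.069, 0.103, -0.014] [-0.062, 0.108, -0.013] [-0.054, 0.112, -0.013] [-0.046, 0.116, -0.012] [-0.038, 0.119, -0.011] [-0.030, 0.121, -0.010] [-0.021, 0.123, -0.010] [-0.013, 0.124, -0.009] [-0.004, 0.125, -0.008]
```

Emit:
move_arm:
  series:
    - {"linear": [-0.071,0.103,-0.014],"turn": 0,"grip": 1}
    - {"linear": [-0.068,0.103,-0.014],"turn": 0,"grip": 1}
    - {"linear": [-0.061,0.108,-0.013],"turn": 0,"grip": 1}
    - {"linear": [-0.053,0.112,-0.013],"turn": 0,"grip": 1}
    - {"linear": [-0.045,0.116,-0.012],"turn": 0,"grip": 1}
    - {"linear": [-0.037,0.119,-0.011],"turn": 0,"grip": 1}
    - {"linear": [-0.029,0.121,-0.01],"turn": 0,"grip": 1}
    - {"linear": [-0.02,0.123,-0.01],"turn": 0,"grip": 1}
    - {"linear": [-0.012,0.124,-0.009],"turn": 0,"grip": 1}

```text
t: 14.05
tcp_pos: [573.9, -182.8, 286.9]
ee_rot: [-2.144, -2.12, -0.056]
ft_force: [-9.2, 1.5, 2.1]
width: 20.2
```

```bash
python3 plan.py 5 0.72 10
```

```text
th 263.4 r 52.69 turned(mod) 42.2 z 286.87 drag 9.28 rad -0.45 fz 2.1 t 14.05 tau [-0.05  0.23  0.11]
toolz [-0.062  0.115 -0.991]
[-0.002, 0.125, -0.013] [0.001, 0.124, -0.012] [0.009, 0.124, -0.011] [0.018, 0.123, -0.010] [0.026, 0.122, -0.009] [0.035, 0.120, -0.008] [0.043, 0.117, -0.007] [0.051, 0.114, -0.006] [0.059, 0.110, -0.005] [0.066, 0.106, -0.004]
```

Emit:
move_arm:
  series:
    - {"linear": [0.0,0.125,-0.013],"turn": 0,"grip": 1}
    - {"linear": [0.004,0.124,-0.012],"turn": 0,"grip": 1}
    - {"linear": [0.012,0.124,-0.011],"turn": 0,"grip": 1}
    - {"linear": [0.022,0.123,-0.01],"turn": 0,"grip": 1}
    - {"linear": [0.031,0.121,-0.009],"turn": 0,"grip": 1}
    - {"linear": [0.04,0.118,-0.008],"turn": 0,"grip": 1}
    - {"linear": [0.049,0.115,-0.007],"turn": 0,"grip": 1}
    - {"linear": [0.058,0.111,-0.006],"turn": 0,"grip": 1}
    - {"linear": [0.066,0.106,-0.005],"turn": 0,"grip": 1}

```text
t: 14.95
tcp_pos: [605.6, -177.3, 287.6]
ee_rot: [-2.133, -2.1, -0.016]
ft_force: [-8.4, -2.0, 1.1]
width: 21.2
```

```bash
python3 plan.py 5 0.75 10
```

```text
th 298.7 r 53.4 turned(mod) 77.5 z 287.58 drag 8.35 rad -2.26 fz 1.1 t 14.95 tau [-0.48 -0.1   0.25]
toolz [-0.096  0.112 -0.989]
[0.079, 0.099, -0.005] [0.074, 0.101, -0.006] [0.081, 0.095, -0.005] [0.087, 0.090, -0.004] [0.093, 0.083, -0.002] [0.099, 0.076, -0.001] [0.104, 0.069, 0.000] [0.109, 0.062, 0.001] [0.113, 0.054, 0.003] [0.116, 0.045, 0.004]
```

Emit:
move_arm:
  series:
    - {"linear": [0.079,0.097,-0.005],"turn": 0,"grip": 1}
    - {"linear": [0.076,0.099,-0.006],"turn": 0,"grip": 1}
    - {"linear": [0.083,0.093,-0.005],"turn": 0,"grip": 1}
    - {"linear": [0.09,0.087,-0.004],"turn": 0,"grip": 1}
    - {"linear": [0.096,0.08,-0.002],"turn": 0,"grip": 1}
    - {"linear": [0.102,0.072,-0.001],"turn": 0,"grip": 1}
    - {"linear": [0.107,0.064,0.0],"turn": 0,"grip": 1}
    - {"linear": [0.112,0.056,0.001],"turn": 0,"grip": 1}
    - {"linear": [0.116,0.048,0.002],"turn": 0,"grip": 1}

```text
t: 15.85
tcp_pos: [624.9, -159.3, 288.2]
ee_rot: [-2.146, -2.086, 0.035]
ft_force: [-7.8, -7.0, -0.6]
width: 22.1
```

```bash
python3 plan.py 5 0.72 10
```

```text
th 327.3 r 53.28 turned(mod) 106.1 z 288.19 drag 10.05 rad -2.8 fz -0.6 t 15.85 tau [-1.24 -0.46  0.3 ]
toolz [-0.12   0.09  -0.989]
[0.116, 0.049, -0.001] [0.113, 0.053, -0.001] [0.117, 0.045, 0.000] [0.120, 0.037, 0.001] [0.122, 0.029, 0.002] [0.123, 0.020, 0.004] [0.124, 0.012, 0.005] [0.125, 0.003, 0.006] [0.125, -0.005, 0.007] [0.124, -0.014, 0.008]
```

Emit:
move_arm:
  series:
    - {"linear": [0.117,0.044,-0.001],"turn": 0,"grip": 1}
    - {"linear": [0.114,0.05,-0.001],"turn": 0,"grip": 1}
    - {"linear": [0.118,0.042,0.0],"turn": 0,"grip": 1}
    - {"linear": [0.121,0.033,0.001],"turn": 0,"grip": 1}
    - {"linear": [0.123,0.024,0.002],"turn": 0,"grip": 1}
    - {"linear": [0.124,0.015,0.004],"turn": 0,"grip": 1}
    - {"linear": [0.125,0.007,0.005],"turn": 0,"grip": 1}
    - {"linear": [0.125,-0.002,0.006],"turn": 0,"grip": 1}
    - {"linear": [0.125,-0.01,0.007],"turn": 0,"grip": 1}

```text
t: 16.75
tcp_pos: [627.8, -151.6, 288.8]
ee_rot: [-2.2, -2.077, 0.111]
ft_force: [-3.1, -12.7, -1.6]
width: 21.9
```

```bash
python3 plan.py 5 0.72 10
```

```text
th 336.1 r 52.25 turned(mod) 114.9 z 288.78 drag 12.9 rad 2.32 fz -1.6 t 16.75 tau [-2.23 -1.25  0.33]
toolz [-0.131  0.032 -0.991]
[0.119, 0.038, -0.007] [0.121, 0.031, -0.006] [0.123, 0.023, -0.005] [0.124, 0.014, -0.003] [0.125, 0.006, -0.002] [0.125, -0.003, -0.001] [0.125, -0.011, 0.000] [0.123, -0.020, 0.001] [0.122, -0.028, 0.002] [0.120, -0.037, 0.003]
```

Emit:
move_arm:
  series:
    - {"linear": [0.14,0.055,-0.004],"turn": 0,"grip": 1}
    - {"linear": [0.14,0.055,-0.004],"turn": 0,"grip": 1}

```text
t: 16.95
tcp_pos: [629.4, -150.4, 288.4]
ee_rot: [-2.212, -2.071, 0.136]
ft_force: [-12.8, -12.9, 0.6]
width: 22.1
```

```bash
python3 plan.py 5 0.72 2
```

```text
th 338.1 r 53.29 turned(mod) 116.9 z 288.37 drag 16.72 rad -7.09 fz 0.6 t 16.95 tau [-2.08  0.57  0.32]
toolz [-0.139  0.018 -0.99 ]
[0.124, 0.021, -0.007] [0.122, 0.026, -0.007]
```

Emit:
move_arm:
  series:
    - {"linear": [0.12,0.03,-0.006],"turn": 0,"grip": 1}
    - {"linear": [0.12,0.03,-0.006],"turn": 0,"grip": 1}
    - {"linear": [0,0,0],"turn": 0,"grip": 1}
    - {"linear": [0,0,0],"turn": 0,"grip": 1}

```text
t: 17.35
tcp_pos: [628.2, -152.5, 288.4]
ee_rot: [-2.227, -2.061, 0.164]
ft_force: [-3.8, 4.3, 1.6]
width: 23.3
```

```bash
python3 plan.py 5 0.72 2
```

```text
th 335.5 r 53.01 turned(mod) 114.3 z 288.42 drag -2.36 rad -5.2 fz 1.6 t 17.35 tau [ 0.59 -1.02 -0.1 ]
toolz [-0.149  0.002 -0.989]
[0.122, 0.028, -0.010] [0.121, 0.030, -0.010]
```

Emit:
move_arm:
  series:
    - {"linear": [0,0,0],"turn": 0,"grip": 0.2}
    - {"linear": [0,0,0],"turn": 0,"grip": -0.2}
    - {"linear": [0,0,0],"turn": 0,"grip": -0.3}
    - {"linear": [0,0,0],"turn": 0,"grip": -0.3}
    - {"linear": [0,0,0],"turn": 0,"grip": -0.3}

```text
t: 17.85
tcp_pos: [627.8, -152.7, 287.8]
ee_rot: [-2.225, -2.06, 0.167]
ft_force: [-0.8, -0.6, 0.6]
width: 59.2
```

```bash
python3 plan.py 5 0.72 1; python3 - <<'E'
from workcell import *
import cv2,numpy as np
o=get_obs(); print(o["qpos"])
for n in("scene",):
    c=capture(n); f=c["frame"][:,:,::-1]; np.savez("pics/scene4.npz",**c); f=f[60:240,150:390] 
    cv2.imwrite(f"pics/{n}4.png",cv2.resize(f,None,fx=3.3,fy=3.3))
E
```

```text
th 335.0 r 52.69 turned(mod) 113.8 z 287.82 drag 0.9 rad -0.44 fz 0.6 t 17.85 tau [-0.04 -0.1   0.02]
toolz [-0.152  0.002 -0.988]
[0.121, 0.033, -0.011] 
[-0.39757     0.43633932  1.14320643 -0.05731977  1.70307954 -0.32397127]
```

View pics/scene4.png

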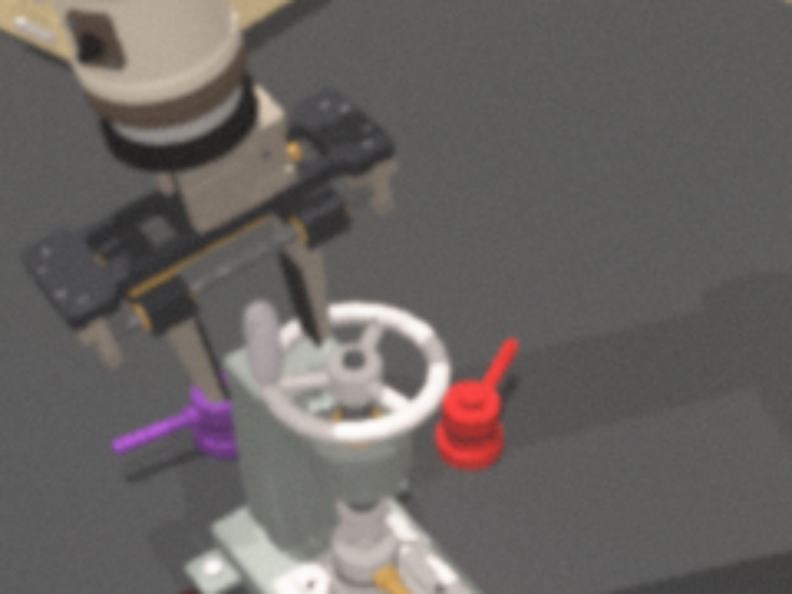

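```bash
cat > go.py <<'E'
# usage: go.py x y z rows -> tool-unit step per row
import sys
from workcell import get_obs
import numpy as np
from scipy.spatial.transform import Rotation as R
o=get_obs();M=R.from_rotvec(o["ee_rot"]).as_matrix()
print("t",round(o["t"],2),"p",np.round(o["tcp_pos"],1),"toolz",M[:,2].round(3),"tooly",M[:,1].round(3),"F",np.round(o["ft_force"],1),"w",round(o["width"],1),"q",np.round(o["qpos"],2))
if len(sys.argv)>4:
    d=np.array([float(a) for a in sys.argv[1:4]])-o["tcp_pos"]
    print("total mm",d.round(1),"per row units",(M.T@d/40/int(sys.argv[4])).round(3), "total units",(M.T@d/40).round(3))
E
python3 go.py 628 -152.7 350 2;python3 go.py 50 -800 350 20
```

```text
t 17.9 p [ 627.8 -152.7  287.8] toolz [-0.152  0.002 -0.988] tooly [ 0.985 -0.077 -0.151] F [0.2 0.1 0. ] w 59.9 q [-0.4   0.44  1.14 -0.06  1.7  -0.32]
total mm [ 0.2  0.  62.2] per row units [-0.007 -0.115 -0.769] total units [-0.014 -0.23  -1.538]
t 17.9 p [ 627.8 -152.7  287.8] toolz [-0.152  0.002 -0.988] tooly [ 0.985 -0.077 -0.151] F [0.2 0.1 0. ] w 59.9 q [-0.4   0.44  1.14 -0.06  1.7  -0.32]
total mm [-577.8 -647.3   62.2] per row units [-0.863 -0.661  0.031] total units [-17.251 -13.226   0.619]
```

Emit:
move_arm:
  series:
    - {"linear": [0,-0.06,-0.4],"turn": 0,"grip": -0.3}
    - {"linear": [0,-0.06,-0.4],"turn": 0,"grip": -0.3}
    - {"linear": [0,-0.06,-0.4],"turn": 0,"grip": -0.3}
    - {"linear": [0,-0.06,-0.4],"turn": 0,"grip": -0.3}
    - {"linear": [0,-0.06,-0.4],"turn": 0,"grip": -0.3}
    - {"linear": [0,0,0],"turn": 0,"grip": -0.3}

```text
t: 18.5
tcp_pos: [628.3, -151.7, 377.9]
ee_rot: [-2.228, -2.063, 0.165]
ft_force: [0.3, -0.1, 0.1]
width: 60.0
```

```bash
python3 go.py 50 -700 350 18
```

```text
t 18.5 p [ 628.3 -151.7  377.9] toolz [-0.148  0.    -0.989] tooly [ 0.986 -0.077 -0.147] F [ 0.3 -0.1  0.1] w 60.0 q [-0.4   0.43  0.98 -0.06  1.87 -0.33]
total mm [-578.3 -548.3  -27.9] per row units [-0.82  -0.728  0.157] total units [-14.756 -13.101   2.823]
```

Emit:
move_arm:
  series:
    - {"linear": [-0.82,-0.73,0.1],"turn": 0,"grip": -0.3}
    - {"linear": [-0.82,-0.73,0.1],"turn": 0,"grip": -0.3}
    - {"linear": [-0.82,-0.73,0.1],"turn": 0,"grip": -0.3}
    - {"linear": [-0.82,-0.73,0.1],"turn": 0,"grip": -0.3}
    - {"linear": [-0.82,-0.73,0.1],"turn": 0,"grip": -0.3}
    - {"linear": [-0.82,-0.73,0.1],"turn": 0,"grip": -0.3}
    - {"linear": [-0.82,-0.73,0.1],"turn": 0,"grip": -0.3}
    - {"linear": [-0.82,-0.73,0.1],"turn": 0,"grip": -0.3}
    - {"linear": [-0.82,-0.73,0.1],"turn": 0,"grip": -0.3}
    - {"linear": [-0.82,-0.73,0.1],"turn": 0,"grip": -0.3}

```text
t: 19.5
tcp_pos: [302.0, -463.2, 383.6]
ee_rot: [-2.217, -2.077, 0.164]
ft_force: [1.0, 0.4, -0.0]
width: 59.7
```

```bash
python3 go.py 30 -740 350 10
```

```text
t 19.5 p [ 302.  -463.2  383.6] toolz [-0.146 -0.001 -0.989] tooly [ 0.987 -0.065 -0.146] F [ 1.   0.4 -0. ] w 59.7 q [-1.14  0.12  1.34 -0.14  1.74 -1.09]
total mm [-272.  -276.8  -33.6] per row units [-0.734 -0.614  0.183] total units [-7.336 -6.137  1.832]
```

Emit:
move_arm:
  series:
    - {"linear": [-0.75,-0.64,0.1],"turn": -1.0,"grip": -0.3}
    - {"linear": [-0.75,-0.64,0.1],"turn": -1.0,"grip": -0.3}
    - {"linear": [-0.75,-0.64,0.1],"turn": -1.0,"grip": -0.3}
    - {"linear": [-0.75,-0.64,0.1],"turn": 0,"grip": -0.3}
    - {"linear": [-0.75,-0.64,0.1],"turn": 0,"grip": -0.3}
    - {"linear": [-0.75,-0.64,0.1],"turn": 0,"grip": -0.3}
    - {"linear": [-0.75,-0.64,0.1],"turn": 0,"grip": -0.3}
    - {"linear": [-0.75,-0.64,0.1],"turn": 0,"grip": -0.3}
    - {"linear": [-0.75,-0.64,0.1],"turn": 0,"grip": -0.3}
    - {"linear": [-0.75,-0.64,0.1],"turn": 0,"grip": -0.3}

```text
t: 20.5
tcp_pos: [22.4, -766.3, 381.9]
ee_rot: [-2.159, -2.133, 0.157]
ft_force: [0.5, -0.0, 1.1]
width: 59.9
```

```bash
python3 go.py 0 -840 350 4
```

```text
t 20.5 p [  22.4 -766.3  381.9] toolz [-0.145 -0.    -0.989] tooly [ 0.989 -0.012 -0.145] F [ 0.5 -0.   1.1] w 59.9 q [-1.64  0.7   0.6  -0.15  1.83 -1.67]
total mm [-22.4 -73.7 -31.9] per row units [-0.462 -0.104  0.218] total units [-1.847 -0.416  0.872]
```

Now I'll test how overreach behaves, stepping straight outward (-y).

Emit:
move_arm:
  series:
    - {"linear": [-0.7,0,0],"turn": 0,"grip": -0.3}
    - {"linear": [-0.7,0,0],"turn": 0,"grip": -0.3}
    - {"linear": [-0.7,0,0],"turn": 0,"grip": -0.3}
    - {"linear": [-0.7,0,0],"turn": 0,"grip": -0.3}

```text
t: 20.9
tcp_pos: [10.9, -836.2, 342.7]
ee_rot: [-2.167, -2.136, 0.166]
ft_force: [0.0, -0.4, 2.4]
width: 59.5
```

```bash
python3 go.py
```

```text
t 20.9 p [  10.9 -836.2  342.7] toolz [-0.143 -0.009 -0.99 ] tooly [ 0.99  -0.015 -0.143] F [ 0.  -0.4  2.4] w 59.5 q [-1.65  1.01  0.18 -0.15  1.92 -1.69]
```

Emit:
move_arm:
  series:
    - {"linear": [-0.8,0,-0.3],"turn": 0,"grip": -0.3}
    - {"linear": [-0.8,0,-0.3],"turn": 0,"grip": -0.3}
    - {"linear": [-0.8,0,-0.3],"turn": 0,"grip": -0.3}
    - {"linear": [-0.8,0,-0.3],"turn": 0,"grip": -0.3}

```text
t: 21.3
tcp_pos: [10.5, -862.8, 358.2]
ee_rot: [-2.206, -2.19, 0.284]
ft_force: [-0.0, 0.7, 0.9]
width: 59.9
```

```bash
python3 go.py
```

```text
t 21.3 p [  10.5 -862.8  358.2] toolz [-0.143 -0.113 -0.983] tooly [ 0.99  -0.015 -0.142] F [-0.   0.7  0.9] w 59.9 q [-1.65  0.99  0.18 -0.14  1.84 -1.69]
```

```bash
python3 -c "
from workcell import *;print(get_obs()['qpos'])"
```

```text
[-1.64962793  0.9932788   0.18300177 -0.13851762  1.83734866 -1.68759023]
```

Emit:
move_arm:
  series:
    - {"linear": [-0.9,0,0],"turn": 0,"grip": -0.3}
    - {"linear": [-0.9,0,0],"turn": 0,"grip": -0.3}
    - {"linear": [-0.9,0,0],"turn": 0,"grip": -0.3}
    - {"linear": [-0.9,0,0],"turn": 0,"grip": -0.3}
    - {"linear": [-0.9,0,0],"turn": 0,"grip": -0.3}
    - {"linear": [-0.9,0,0],"turn": 0,"grip": -0.3}

```text
t: 21.9
tcp_pos: [5.3, -923.9, 353.7]
ee_rot: [2.117, 2.127, -0.465]
ft_force: [0.4, -0.0, 0.7]
width: 59.6
```

```bash
python3 go.py;python3 -c "
from workcell import *;print(get_obs()['qpos'])"
```

```text
t 21.9 p [   5.3 -923.9  353.7] toolz [-0.14  -0.287 -0.948] tooly [ 0.99  -0.016 -0.141] F [ 0.4 -0.   0.7] w 59.6 q [-1.66  1.01  0.18 -0.12  1.64 -1.69]
[-1.65625298  1.01217466  0.1829893  -0.11534773  1.64164842 -1.68653823]
```

Emit:
move_arm:
  series:
    - {"linear": [0,0.9,-0.12],"turn": 0,"grip": -0.3}
    - {"linear": [0,0.9,-0.12],"turn": 0,"grip": -0.3}
    - {"linear": [0,0.9,-0.12],"turn": 0,"grip": -0.3}
    - {"linear": [0,0.9,-0.12],"turn": 0,"grip": -0.3}
    - {"linear": [0,0.9,-0.12],"turn": 0,"grip": -0.3}
    - {"linear": [0,0.9,-0.12],"turn": 0,"grip": -0.3}
    - {"linear": [0,0.9,-0.12],"turn": 0,"grip": -0.3}
    - {"linear": [0,0.9,-0.12],"turn": 0,"grip": -0.3}

```text
t: 22.7
tcp_pos: [287.7, -881.6, 358.0]
ee_rot: [2.074, 2.07, -0.523]
ft_force: [0.4, 0.2, 0.1]
width: 59.5
```

```bash
python3 go.py
```

```text
t 22.7 p [ 287.7 -881.6  358. ] toolz [-0.129 -0.357 -0.925] tooly [ 0.991 -0.026 -0.128] F [0.4 0.2 0.1] w 59.5 q [-1.31  1.02  0.18 -0.22  1.62 -1.36]
```

Emit:
move_arm:
  series:
    - {"linear": [0,0.9,-0.12],"turn": 0,"grip": -0.3}
    - {"linear": [0,0.9,-0.12],"turn": 0,"grip": -0.3}
    - {"linear": [0,0.9,-0.12],"turn": 0,"grip": -0.3}
    - {"linear": [0,0.9,-0.12],"turn": 0,"grip": -0.3}
    - {"linear": [0,0.9,-0.12],"turn": 0,"grip": -0.3}
    - {"linear": [0,0.9,-0.12],"turn": 0,"grip": -0.3}
    - {"linear": [0,0.9,-0.12],"turn": 0,"grip": -0.3}

```text
t: 23.4
tcp_pos: [508.4, -797.9, 349.5]
ee_rot: [1.979, 2.0, -0.554]
ft_force: [-0.2, 0.4, -0.4]
width: 59.4
```

```bash
python3 go.py 578 70 350 20; python3 -c "
from workcell import *;print(get_obs()['qpos'])"
```

```text
t 23.4 p [ 508.4 -797.9  349.5] toolz [-0.073 -0.451 -0.889] tooly [ 0.997 -0.008 -0.078] F [-0.2  0.4 -0.4] w 59.4 q [-1.03  1.04  0.18 -0.3   1.55 -1.09]
total mm [6.960e+01 8.679e+02 5.000e-01] per row units [ 0.965  0.078 -0.497] total units [19.306  1.564 -9.931]
[-1.03366948  1.03903158  0.18297786 -0.29803269  1.54535829 -1.09363944]
```

Emit:
move_arm:
  series:
    - {"linear": [0.95,0.06,-0.54],"turn": 0,"grip": -0.3}
    - {"linear": [0.95,0.06,-0.54],"turn": 0,"grip": -0.3}
    - {"linear": [0.95,0.06,-0.54],"turn": 0,"grip": -0.3}
    - {"linear": [0.95,0.06,-0.54],"turn": 0,"grip": -0.3}
    - {"linear": [0.95,0.06,-0.54],"turn": 0,"grip": -0.3}
    - {"linear": [0.95,0.06,-0.54],"turn": 0,"grip": -0.3}
    - {"linear": [0.95,0.06,-0.54],"turn": 0,"grip": -0.3}
    - {"linear": [0.95,0.06,-0.54],"turn": 0,"grip": -0.3}
    - {"linear": [0.95,0.06,-0.54],"turn": 0,"grip": -0.3}
    - {"linear": [0.95,0.06,-0.54],"turn": 0,"grip": -0.3}

```text
t: 24.4
tcp_pos: [545.9, -364.2, 388.1]
ee_rot: [1.945, 1.958, -0.537]
ft_force: [1.0, -0.3, 1.4]
width: 59.7
```

```bash
python3 go.py 578 70 380 12
```

```text
t 24.4 p [ 545.9 -364.2  388.1] toolz [-0.032 -0.483 -0.875] tooly [ 0.999 -0.003 -0.035] F [ 1.  -0.3  1.4] w 59.7 q [-0.57  0.16  1.35 -0.45  1.39 -0.55]
total mm [ 32.1 434.2  -8.1] per row units [ 0.799  0.065 -0.424] total units [ 9.59   0.779 -5.092]
```

Emit:
move_arm:
  series:
    - {"linear": [0.95,0.06,-0.52],"turn": 0,"grip": -0.3}
    - {"linear": [0.95,0.06,-0.52],"turn": 0,"grip": -0.3}
    - {"linear": [0.95,0.06,-0.52],"turn": 0,"grip": -0.3}
    - {"linear": [0.95,0.06,-0.52],"turn": 0,"grip": -0.3}
    - {"linear": [0.95,0.06,-0.52],"turn": 0,"grip": -0.3}
    - {"linear": [0.95,0.06,-0.52],"turn": 0,"grip": -0.3}
    - {"linear": [0.95,0.06,-0.52],"turn": 0,"grip": -0.3}
    - {"linear": [0.95,0.06,-0.52],"turn": 0,"grip": -0.3}
    - {"linear": [0.95,0.06,-0.52],"turn": 0,"grip": -0.3}
    - {"linear": [0.5,0.05,-0.25],"turn": 0,"grip": -0.3}

```text
t: 25.4
tcp_pos: [576.0, 69.0, 421.1]
ee_rot: [1.92, 1.913, -0.461]
ft_force: [0.6, -0.1, 0.1]
width: 59.5
```

```bash
python3 go.py 581 70 180 5; python3 - <<'E'
from workcell import *
import cv2,numpy as np
for n in("scene","top"):
    c=capture(n); f=c["frame"][:,:,::-1]; np.savez(f"pics/{n}5.npz",**c)
    f=f[90:310,150:400] if n=="scene" else f[60:280,180:400]
    cv2.imwrite(f"pics/{n}5.png",cv2.resize(f,None,fx=2.7,fy=2.7,interpolation=cv2.INTER_CUBIC))
E
```

```text
t 25.4 p [576.   69.  421.1] toolz [ 0.041 -0.491 -0.87 ] tooly [0.999 0.008 0.043] F [ 0.6 -0.1  0.1] w 59.5 q [ 0.18  0.19  1.26 -0.52  1.72  0.11]
total mm [   5.     1.  -241.1] per row units [ 0.596 -0.026  1.047] total units [ 2.982 -0.131  5.237]
```

View pics/scene5.png

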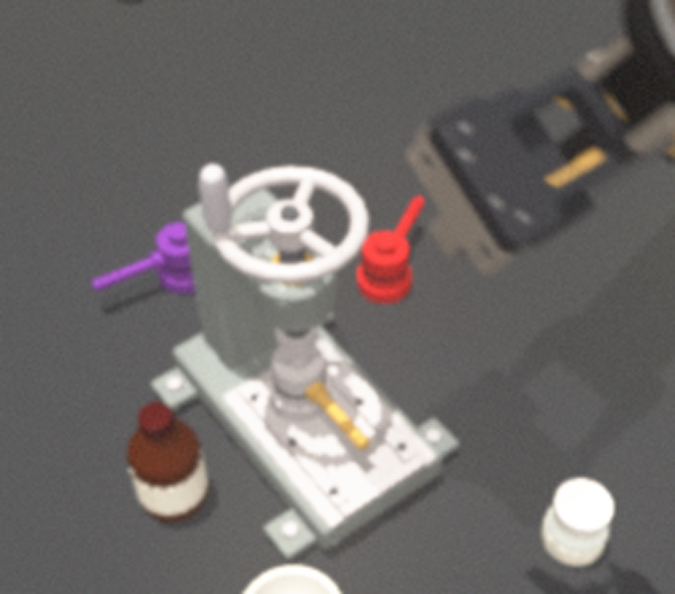

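View pics/top5.png

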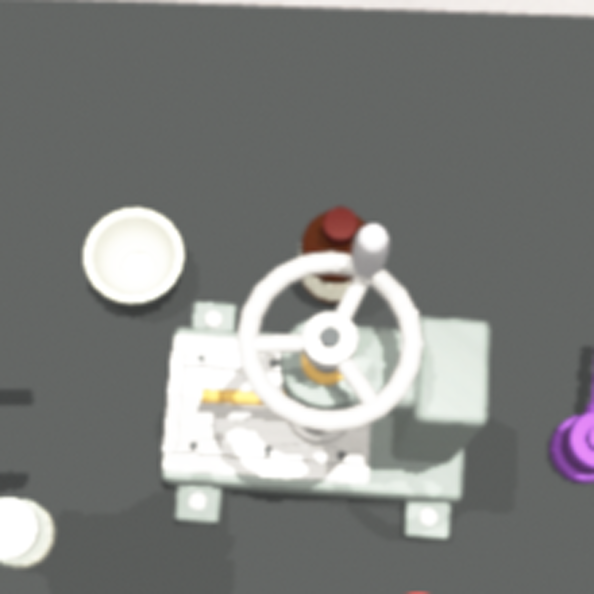

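```bash
python3 - <<'E'
from h import *
T=dict(np.load("pics/top5.npz"));S=dict(np.load("pics/scene5.npz"))
for n,c in(("T",T),("S",S)):
    h=cv2.cvtColor(c["frame"],cv2.COLOR_RGB2HSV)
    m=(h[...,0]>12)&(h[...,0]<30)&(h[...,1]>110)&(h[...,2]>120)
    if n=="T": m[:, :245]=0;m[:,285:]=0;m[:195]=0;m[225:]=0
    else: m[:225]=0;m[260:]=0;m[:,255:270]&=True;m[:,:250]=0;m[:,300:]=0
    v,u=np.nonzero(m); print(n,len(u),u.min(),u.max(),v.min(),v.max())
    for uu in range(u.min(),u.max()+1,3):
        k=u==uu; vm=v[k].mean() if k.any() else None
        if vm: print(uu,round(vm,1),onplane(c,uu,vm,76).round(1))
    if n=="T": tip=(u.min()-.5,v[u<=u.min()+2].mean())
    else: tip=(u.max()-.5,v[u>=u.max()-1].mean())
    print(tip,onplane(c,*tip,76))
# handle top, wheel
tp=lambda x,y:(x/2.7+180-.3,y/2.7+60-.3)
print(onplane(T,*tp(372,235),320),onplane(T,*tp(330,341),256))
E
```

```text
T 41 256 271 205 208
256 207.5 [577.  -39.5  76. ]
259 207.5 [577.3 -45.9  76. ]
262 206.5 [579.7 -52.2  76. ]
265 206.5 [579.9 -58.5  76. ]
268 208.0 [576.8 -65.1  76. ]
271 208.0 [577.1 -71.5  76. ]
(np.float64(255.5), np.float64(207.5)) [576.9915354  -38.40800893  76.        ]
S 120 264 285 232 255
264 235.0 [ 585.2 -106.7   76. ]
267 235.0 [ 579.8 -102.4   76. ]
270 238.0 [579.7 -91.2  76. ]
273 241.5 [580.4 -79.1  76. ]
276 245.0 [581.1 -67.1  76. ]
279 248.5 [581.8 -55.3  76. ]
282 252.0 [582.4 -43.7  76. ]
285 253.5 [579.7 -36.4  76. ]
(np.float64(284.5), np.float64(253.5)) [580.60922026 -37.08329397  76.        ]
[ 625.81723268 -151.23126063  320.        ] [ 578.36073162 -130.39305697  256.        ]
```

```bash
python3 go.py 580 8 180 7
```

```text
t 25.5 p [576.2  68.7 420.9] toolz [ 0.041 -0.491 -0.87 ] tooly [0.999 0.009 0.042] F [-0.3 -0.8 -0.1] w 59.9 q [ 0.18  0.19  1.26 -0.52  1.72  0.11]
total mm [   3.8  -60.7 -240.9] per row units [ 0.234 -0.025  0.856] total units [ 1.637 -0.173  5.991]
```

Emit:
move_arm:
  series:
    - {"linear": [0.235,-0.025,0.85],"turn": 0,"grip": 0}
    - {"linear": [0.235,-0.025,0.85],"turn": 0,"grip": 0}
    - {"linear": [0.235,-0.025,0.85],"turn": 0,"grip": 0}
    - {"linear": [0.235,-0.025,0.85],"turn": 0,"grip": 0}
    - {"linear": [0.235,-0.025,0.8],"turn": 0,"grip": 0}
    - {"linear": [0.2,-0.025,0.6],"turn": 0,"grip": 0}
    - {"linear": [0.1,0,0.3],"turn": 0,"grip": 0}
    - {"linear": [0,0,0],"turn": 0,"grip": 0}

```text
t: 26.3
tcp_pos: [591.1, 13.7, 227.8]
ee_rot: [1.917, 1.889, -0.412]
ft_force: [-0.4, 0.7, 0.0]
width: 45.6
```

```bash
python3 go.py 580 -51 69 6; python3 - <<'E'
from workcell import *
import cv2,numpy as np
for n in("scene",):
    c=capture(n); f=c["frame"][:,:,::-1]; np.savez(f"pics/{n}6.npz",**c)
    f=f[90:310,150:400] if n=="scene" else f[60:280,180:400]
    cv2.imwrite(f"pics/{n}6.png",cv2.resize(f,None,fx=2.7,fy=2.7,interpolation=cv2.INTER_CUBIC))
E
```

```text
t 26.3 p [591.1  13.7 227.8] toolz [ 0.078 -0.487 -0.87 ] tooly [0.996 0.008 0.085] F [-0.4  0.7  0. ] w 45.6 q [ 0.08  0.23  1.59 -0.53  1.31  0.23]
total mm [ -11.1  -64.7 -158.8] per row units [ 0.085 -0.105  0.703] total units [ 0.508 -0.628  4.218]
```

View pics/scene6.png

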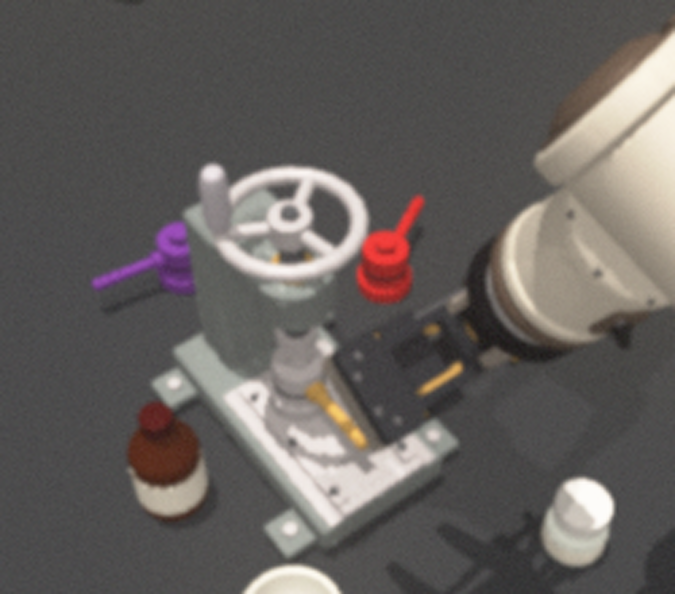

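Emit:
move_arm:
  series:
    - {"linear": [0.09,-0.12,0.6],"turn": 0,"grip": 0}
    - {"linear": [0.09,-0.12,0.6],"turn": 0,"grip": 0}
    - {"linear": [0.09,-0.12,0.6],"turn": 0,"grip": 0}
    - {"linear": [0.08,-0.12,0.6],"turn": 0,"grip": 0}
    - {"linear": [0.05,-0.1,0.4],"turn": 0,"grip": 0}
    - {"linear": [0,0,0],"turn": 0,"grip": 0}
    - {"linear": [0,0,0],"turn": 0,"grip": 0}

```text
t: 27.05
tcp_pos: [591.8, -27.6, 138.9]
ee_rot: [1.908, 1.868, -0.374]
ft_force: [0.3, -0.1, 0.3]
width: 46.2
```

```bash
python3 go.py 580.3 -51 69.5 4; python3 - <<'E'
from workcell import *
import cv2,numpy as np
for n in("scene","top"):
    c=capture(n); f=c["frame"][:,:,::-1]; np.savez(f"pics/{n}7.npz",**c)
    f=f[150:310,200:360] if n=="scene" else f[150:280,200:350]
    cv2.imwrite(f"pics/{n}7.png",cv2.resize(f,None,fx=3.7,fy=3.7,interpolation=cv2.INTER_CUBIC))
E
```

```text
t 27.05 p [591.8 -27.6 138.9] toolz [ 0.112 -0.488 -0.866] tooly [0.992 0.011 0.122] F [ 0.3 -0.1  0.3] w 46.2 q [ 0.01  0.28  1.72 -0.58  1.09  0.29]
total mm [-11.5 -23.4 -69.4] per row units [ 0.079 -0.126  0.439] total units [ 0.316 -0.504  1.755]
```

View pics/scene7.png

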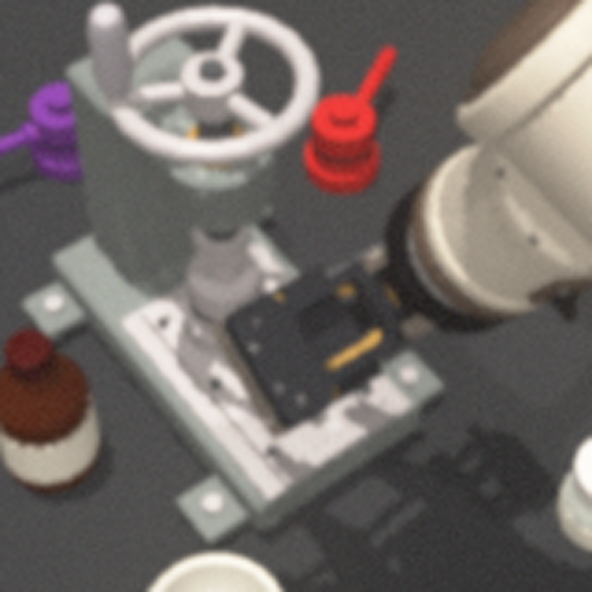

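View pics/top7.png

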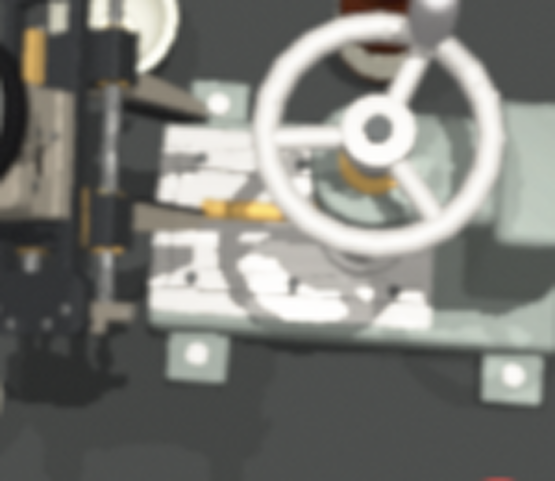

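```bash
python3 - <<'E'
from h import *
T=dict(np.load("pics/top7.npz"))
p=np.array([591.8,-27.6,138.9]);z=np.array([.112,-.488,-.866]);y=np.array([.992,.011,.122])
for s in(-23,23): print((proj(T,p+11*z+s*y)-[200,150])*3.7)
E
```

```text
[188.58486617 204.66912169]
[191.27319002 120.87105365]
```

Emit:
move_arm:
  series:
    - {"linear": [0.08,-0.3,0.15],"turn": 0,"grip": 0}
    - {"linear": [0.08,-0.2,0.3],"turn": 0,"grip": 0}
    - {"linear": [0.08,-0.1,0.3],"turn": 0,"grip": 0}
    - {"linear": [0,0,0],"turn": 0,"grip": 0}

```text
t: 27.55
tcp_pos: [575.0, -33.3, 108.4]
ee_rot: [1.904, 1.864, -0.364]
ft_force: [0.3, 0.3, 0.1]
width: 45.8
```

```bash
python3 go.py 580.3 -51 69.5 3
```

```text
t 27.55 p [575.  -33.3 108.4] toolz [ 0.121 -0.487 -0.865] tooly [0.991 0.013 0.131] F [0.3 0.3 0.1] w 45.8 q [-0.    0.28  1.8  -0.61  1.02  0.33]
total mm [  5.3 -17.7 -38.9] per row units [ 0.03  -0.001  0.358] total units [ 0.091 -0.003  1.074]
```

Emit:
move_arm:
  series:
    - {"linear": [0.04,0.0,0.35],"turn": 0,"grip": 0}
    - {"linear": [0.04,0.0,0.35],"turn": 0,"grip": 0}
    - {"linear": [0.04,0.0,0.3],"turn": 0,"grip": 0}
    - {"linear": [0,0,0],"turn": 0,"grip": 0}
    - {"linear": [0,0,0],"turn": 0,"grip": 0}

```text
t: 28.05
tcp_pos: [581.2, -50.5, 67.6]
ee_rot: [1.905, 1.864, -0.365]
ft_force: [0.1, -0.7, -1.0]
width: 45.9
```

```bash
python3 go.py 580.3 -51 69.5 1; python3 - <<'E'
from workcell import *
import cv2,numpy as np
for n in("scene","top"):
    c=capture(n); f=c["frame"][:,:,::-1]; np.savez(f"pics/{n}8.npz",**c)
    f=f[150:310,200:360] if n=="scene" else f[150:280,200:350]
    cv2.imwrite(f"pics/{n}8.png",cv2.resize(f,None,fx=3.7,fy=3.7,interpolation=cv2.INTER_CUBIC))
E
```

```text
t 28.05 p [581.2 -50.5  67.6] toolz [ 0.12  -0.487 -0.865] tooly [0.991 0.013 0.13 ] F [ 0.1 -0.7 -1. ] w 45.9 q [-0.03  0.35  1.8  -0.64  0.94  0.36]
total mm [-0.9 -0.5  1.9] per row units [-0.035 -0.017 -0.037] total units [-0.035 -0.017 -0.037]
```

View pics/top8.png

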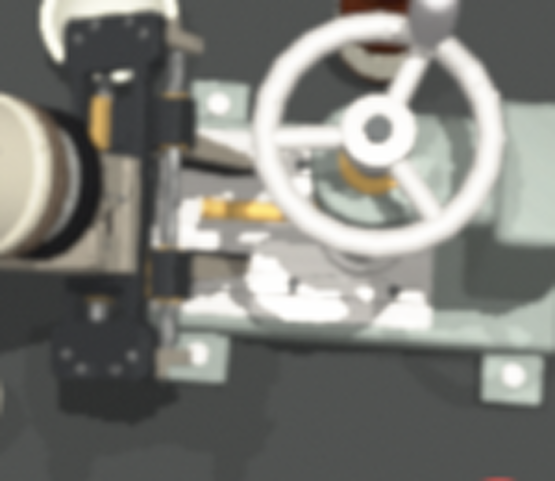

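View pics/scene8.png

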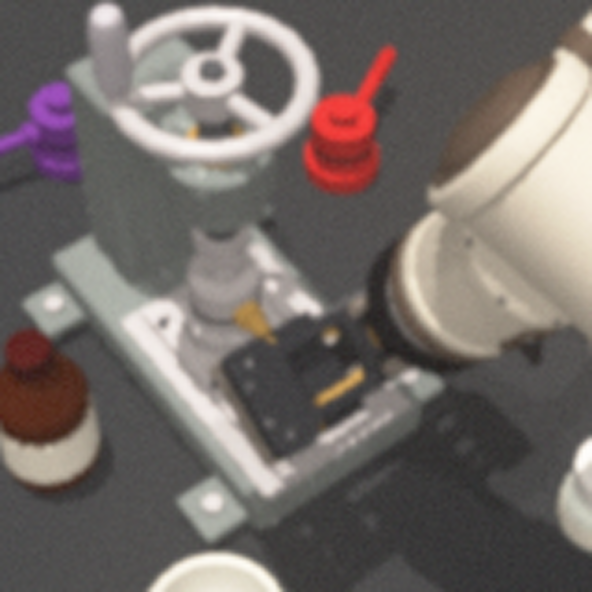

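Emit:
move_arm:
  series:
    - {"linear": [0,-0.02,-0.03],"turn": 0,"grip": 0.3}
    - {"linear": [0,0,0],"turn": 0,"grip": 0.5}
    - {"linear": [0,0,0],"turn": 0,"grip": 0.6}
    - {"linear": [0,0,0],"turn": 0,"grip": 0.7}
    - {"linear": [0,0,0],"turn": 0,"grip": 0.75}
    - {"linear": [0,0,0],"turn": 0,"grip": 0.85}
    - {"linear": [0,0,0],"turn": 0,"grip": 1}

```text
t: 28.85
tcp_pos: [581.1, -49.1, 71.2]
ee_rot: [1.904, 1.862, -0.361]
ft_force: [-0.7, 0.0, 1.0]
width: 10.2
```

```bash
python3 go.py
```

```text
t 28.85 p [581.1 -49.1  71.2] toolz [ 0.123 -0.487 -0.864] tooly [0.991 0.013 0.134] F [-0.7  0.   1. ] w 10.2 q [-0.03  0.34  1.8  -0.64  0.95  0.36]
```

```bash
python3 go.py 581.2 -43.1 71.2 1
```

```text
t 28.85 p [581.1 -49.1  71.2] toolz [ 0.123 -0.487 -0.864] tooly [0.991 0.013 0.134] F [-0.7  0.   1. ] w 10.2 q [-0.03  0.34  1.8  -0.64  0.95  0.36]
total mm [0.1 6.  0. ] per row units [ 0.131  0.005 -0.073] total units [ 0.131  0.005 -0.073]
```

Emit:
move_arm:
  series:
    - {"linear": [0,0,0],"turn": 0,"grip": 1}
    - {"linear": [0.13,0.005,-0.073],"turn": 0,"grip": 1}
    - {"linear": [0.13,0.005,-0.073],"turn": 0,"grip": 1}
    - {"linear": [0.13,0.005,-0.073],"turn": 0,"grip": 1}
    - {"linear": [0.13,0.005,-0.073],"turn": 0,"grip": 1}

```text
t: 29.35
tcp_pos: [581.0, -25.8, 71.1]
ee_rot: [1.904, 1.861, -0.366]
ft_force: [-1.5, -3.5, -0.5]
width: 10.2
```

```bash
python3 go.py 581.5 -9.1 71.2 6
```

```text
t 29.35 p [581.  -25.8  71.1] toolz [ 0.121 -0.49  -0.863] tooly [0.991 0.012 0.132] F [-1.5 -3.5 -0.5] w 10.2 q [ 0.01  0.35  1.79 -0.64  0.97  0.39]
total mm [ 0.5 16.7  0.1] per row units [ 0.061  0.003 -0.034] total units [ 0.363  0.017 -0.205]
```

Emit:
move_arm:
  series:
    - {"linear": [0.13,0.01,-0.073],"turn": 0,"grip": 1}
    - {"linear": [0.13,0.01,-0.073],"turn": 0,"grip": 1}
    - {"linear": [0.13,0.01,-0.073],"turn": 0,"grip": 1}
    - {"linear": [0.13,0.01,-0.073],"turn": 0,"grip": 1}
    - {"linear": [0.13,0.01,-0.073],"turn": 0,"grip": 1}

```text
t: 29.85
tcp_pos: [582.5, 7.0, 71.1]
ee_rot: [1.903, 1.861, -0.367]
ft_force: [-0.2, -3.7, -0.2]
width: 10.2
```

```bash
python3 go.py 582.5 37 71.2 8;python3 - <<'E'
from workcell import *
import cv2,numpy as np
for n in("top",):
    c=capture(n); f=c["frame"][:,:,::-1]; np.savez(f"pics/{n}9.npz",**c)
    f=f[150:310,200:360] if n=="scene" else f[150:280,200:350]
    cv2.imwrite(f"pics/{n}9.png",cv2.resize(f,None,fx=3.7,fy=3.7,interpolation=cv2.INTER_CUBIC))
E
```

```text
t 29.85 p [582.5   7.   71.1] toolz [ 0.12  -0.491 -0.863] tooly [0.991 0.012 0.131] F [-0.2 -3.7 -0.2] w 10.2 q [ 0.07  0.38  1.76 -0.63  1.01  0.44]
total mm [ 0.  30.   0.1] per row units [ 0.082  0.001 -0.046] total units [ 0.653  0.01  -0.37 ]
```

View pics/top9.png

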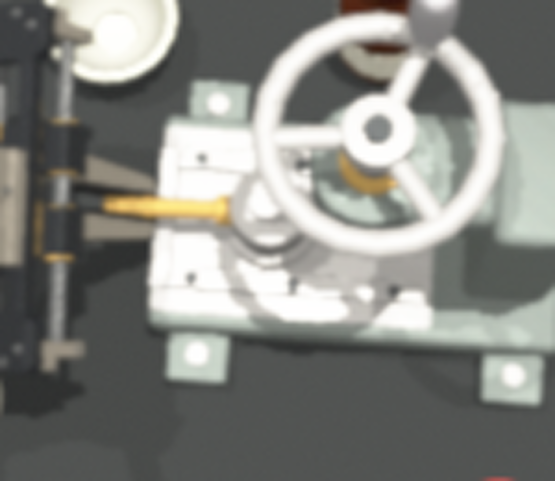

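Emit:
move_arm:
  series:
    - {"linear": [0.11,0.002,-0.062],"turn": 0,"grip": 1}
    - {"linear": [0.1,0.002,-0.056],"turn": 0,"grip": 1}
    - {"linear": [0.1,0.002,-0.056],"turn": 0,"grip": 1}
    - {"linear": [0.09,0.002,-0.05],"turn": 0,"grip": 1}
    - {"linear": [0.08,0.002,-0.044],"turn": 0,"grip": 1}

```text
t: 30.4
tcp_pos: [582.8, 31.4, 71.1]
ee_rot: [1.902, 1.862, -0.367]
ft_force: [-0.4, -3.8, -0.6]
width: 10.0
```

```bash
python3 go.py 582.5 37 71.2 2
```

```text
t 30.4 p [582.8  31.4  71.1] toolz [ 0.121 -0.49  -0.863] tooly [0.991 0.013 0.131] F [-0.4 -3.8 -0.6] w 10.0 q [ 0.12  0.39  1.74 -0.62  1.04  0.47]
total mm [-0.3  5.6  0.1] per row units [ 0.06  -0.002 -0.036] total units [ 0.119 -0.004 -0.072]
```

Emit:
move_arm:
  series:
    - {"linear": [0.06,0,-0.034],"turn": 0,"grip": 1}
    - {"linear": [0.05,0,-0.028],"turn": 0,"grip": 1}
    - {"linear": [0.05,0,-0.028],"turn": 0,"grip": 1}
    - {"linear": [0.05,0,-0.028],"turn": 0,"grip": 1}

```text
t: 30.8
tcp_pos: [581.7, 37.9, 70.5]
ee_rot: [1.898, 1.86, -0.377]
ft_force: [3.6, -16.9, -5.6]
width: 9.6
```

```bash
python3 go.py 582.5 37 71.2 2
```

```text
t 30.8 p [581.7  37.9  70.5] toolz [ 0.117 -0.497 -0.86 ] tooly [0.992 0.014 0.127] F [  3.6 -16.9  -5.6] w 9.6 q [ 0.13  0.4   1.73 -0.63  1.05  0.48]
total mm [ 0.8 -0.9  0.7] per row units [-0.014  0.01  -0.001] total units [-0.028  0.021 -0.001]
```

Emit:
move_arm:
  series:
    - {"linear": [-0.01,0,0.006],"turn": 0,"grip": 1}
    - {"linear": [0,0,0],"turn": 0,"grip": 1}

```text
t: 31.0
tcp_pos: [582.5, 37.4, 70.8]
ee_rot: [1.898, 1.86, -0.376]
ft_force: [-0.4, -3.1, -0.5]
width: 10.4
```

```bash
python3 go.py;python3 - <<'E'
from workcell import *
import cv2,numpy as np
for n in("top",):
    c=capture(n); f=c["frame"][:,:,::-1]; np.savez(f"pics/{n}10.npz",**c)
    f=f[150:280,200:350]
    cv2.imwrite(f"pics/{n}10.png",cv2.resize(f,None,fx=3.7,fy=3.7,interpolation=cv2.INTER_CUBIC))
E
```

```text
t 31.0 p [582.5  37.4  70.8] toolz [ 0.119 -0.497 -0.86 ] tooly [0.992 0.014 0.129] F [-0.4 -3.1 -0.5] w 10.4 q [ 0.13  0.4   1.73 -0.63  1.05  0.48]
```

View pics/top10.png

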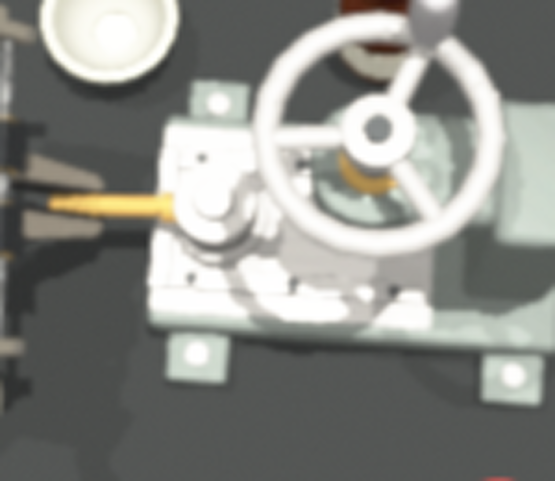

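Emit:
move_arm:
  series:
    - {"linear": [0,0,0],"turn": 0,"grip": 0.6}
    - {"linear": [0,0,0],"turn": 0,"grip": 0.4}
    - {"linear": [0,0,0],"turn": 0,"grip": 0.2}
    - {"linear": [0,0,0],"turn": 0,"grip": 0.1}
    - {"linear": [0,0,0],"turn": 0,"grip": 0}

```text
t: 31.55
tcp_pos: [582.7, 40.1, 70.6]
ee_rot: [1.898, 1.862, -0.37]
ft_force: [0.5, -0.0, 0.1]
width: 45.1
```

```bash
python3 go.py
```

```text
t 31.55 p [582.7  40.1  70.6] toolz [ 0.121 -0.493 -0.861] tooly [0.991 0.015 0.13 ] F [ 0.5 -0.   0.1] w 45.1 q [ 0.13  0.4   1.73 -0.62  1.05  0.48]
```

Emit:
move_arm:
  series:
    - {"linear": [0,0.04,-0.3],"turn": 0,"grip": 0}
    - {"linear": [0,0.05,-0.4],"turn": 0,"grip": 0}
    - {"linear": [0,0.05,-0.4],"turn": 0,"grip": 0}
    - {"linear": [0,0.05,-0.5],"turn": 0,"grip": 0}
    - {"linear": [0,0.05,-0.7],"turn": 0,"grip": 0}
    - {"linear": [0,0,-0.7],"turn": 0,"grip": 0}
    - {"linear": [0,0,-0.7],"turn": 0,"grip": 0}
    - {"linear": [0,0,-0.5],"turn": 0,"grip": 0}
    - {"linear": [0,0,0],"turn": 0,"grip": 0}
    - {"linear": [0,0,0],"turn": 0,"grip": 0}

```text
t: 32.55
tcp_pos: [571.4, 130.3, 228.4]
ee_rot: [1.899, 1.864, -0.362]
ft_force: [0.1, -1.0, 0.3]
width: 46.0
```

```bash
python3 go.py;python3 - <<'E'
from workcell import *
import cv2,numpy as np
for n in("scene","top"):
    c=capture(n); f=c["frame"][:,:,::-1]; np.savez(f"pics/{n}11.npz",**c)
    f=f[90:310,150:400] if n=="scene" else f[120:280,190:390]
    cv2.imwrite(f"pics/{n}11.png",cv2.resize(f,None,fx=2.7,fy=2.7,interpolation=cv2.INTER_CUBIC))
E
```

```text
t 32.55 p [571.4 130.3 228.4] toolz [ 0.125 -0.489 -0.863] tooly [0.991 0.016 0.134] F [ 0.1 -1.   0.3] w 46.0 q [ 0.29  0.26  1.56 -0.54  1.38  0.43]
```

View pics/scene11.png

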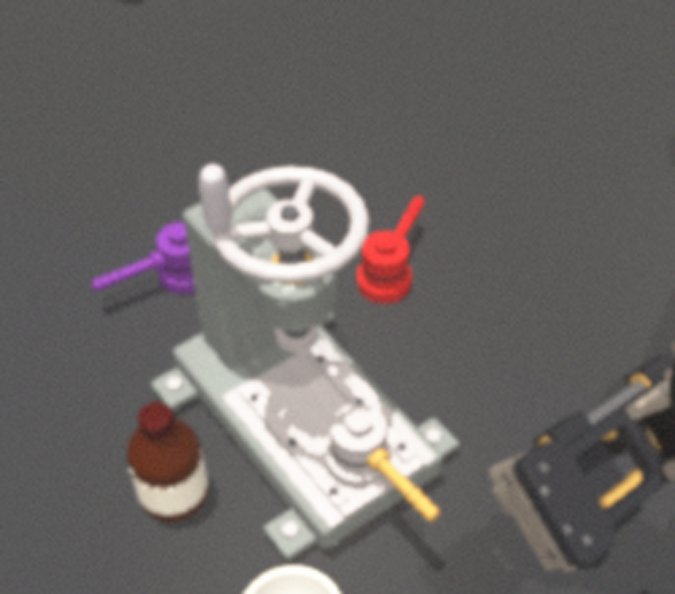

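View pics/top11.png

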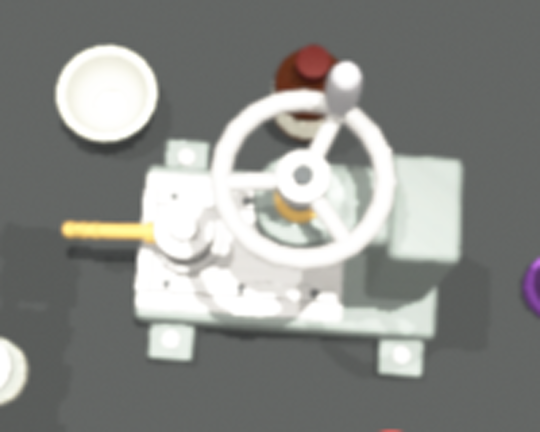

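```bash
python3 - <<'E'
from h import *
L=lambda n:dict(np.load(f"pics/{n}.npz"))
T0,T5,T=L("top0"),L("top5"),L("top11");S5,S=L("scene5"),L("scene11");S0=L("scene0")
print("tip",onplane(T,62/2.7+190-.3,230/2.7+120-.3,76), "scene",onplane(S,437/2.7+150-.3,516/2.7+90-.3,76))
print("plunger top",onplane(T,184/2.7+190-.3,218/2.7+120-.3,104))
def sh(a,b,x,y,w,h):
    g=lambda c:cv2.cvtColor(c["frame"],cv2.COLOR_RGB2GRAY)[y:y+h,x:x+w].astype(np.float32)
    return np.round(cv2.phaseCorrelate(g(a),g(b),cv2.createHanningWindow((w,h),cv2.CV_32F)),2)
print("foot shifts px top",sh(T0,T,242,165,30,24),sh(T0,T,242,235,30,24),sh(T0,T,325,240,30,24),"scene",sh(S0,S,200,220,32,32),sh(S0,S,244,272,32,30),sh(S0,S,300,240,30,28))
print("handle/wheel since release",sh(T5,T,290,135,45,60),sh(S5,S,215,145,80,50))
print("bystanders",sh(T0,T,205,130,50,50),sh(T0,T,165,235,42,46),sh(S0,S,192,232,44,54))
E
```

```text
tip [579.4762846   53.25339902  76.        ] scene [579.66622612  52.67993512  76.        ]
plunger top [586.049578   -44.79642952 104.        ]Traceback (most recent call last):
  File "<stdin>", line 9, in <module>
  File "<stdin>", line 8, in sh
    return _wrapfunc(a, 'round', decimals=decimals, out=out)
    return _wrapit(obj, method, *args, **kwds)
    conv = _array_converter(obj)
ValueError: setting an array element with a sequence. The requested array has an inhomogeneous shape after 1 dimensions. The detected shape was (2,) + inhomogeneous part.
```

```bash
python3 - <<'E'
from h import *
L=lambda n:dict(np.load(f"pics/{n}.npz"))
T0,T5,T=L("top0"),L("top5"),L("top11");S5,S=L("scene5"),L("scene11");S0=L("scene0")
def sh(a,b,x,y,w,h):
    g=lambda c:cv2.cvtColor(c["frame"],cv2.COLOR_RGB2GRAY)[y:y+h,x:x+w].astype(np.float32)
    r=cv2.phaseCorrelate(g(a),g(b),cv2.createHanningWindow((w,h),cv2.CV_32F)); return np.round([*r[0],r[1]],2)
print("feet",sh(T0,T,242,165,30,24),sh(T0,T,242,235,30,24),sh(T0,T,325,240,30,24),"scene",sh(S0,S,200,220,32,32),sh(S0,S,244,272,32,30),sh(S0,S,300,240,30,28))
print("wheel since release",sh(T5,T,290,135,45,60),sh(S5,S,215,145,80,50))
print("bystanders",sh(T0,T,205,130,50,50),sh(T0,T,165,235,42,46),sh(S0,S,192,232,44,54))
E
```

```text
feet [0.05 0.1  1.  ] [-0.05 -0.03  1.  ] [ 0.03 -0.1   0.99] scene [-0.04 -0.07  1.01] [ 0.05 -0.06  0.89] [0.01 0.1  0.96]
wheel since release [ 0.51 -0.    0.97] [-0.03  0.03  0.88]
bystanders [0.   0.02 0.99] [ 0.48 -0.17  0.98] [0.64 0.18 0.91]
```

```bash
python3 -c "
from workcell import *
o=get_obs();print(o['t'],o['ft_force'],o['joint_velocities'])
print(sign_off())"
```

```text
32.65 [-0.85736832  0.33396554 -1.25395207] [-0.00916205  0.01019882  0.01412298  0.00180474 -0.00026668  0.00110836]
the job is handed in; nothing more can be done
None
```

I wound the screw up until its collar seated and drew the die out to the front strip. Then I let go of everything and handed the job in at 32.7 s. The hand-in returned no verdict.

**Screw:** I turned the wheel about 475° counter-clockwise by the handle, with the hand rising with it. The drag stayed at 8–10 N, then rose to about 13 N and on to 17 N as the wheel stopped. I relaxed the hand and opened it there. I could only feel the collar seat; I could not measure how hard it bears on the head, so the 8 N and 3 N limits are unconfirmed. The wheel had not turned in the last picture.

**Lean for the tube:** The moves offer no tilt, so I leaned the hand by reaching past the arm's limit in free space, well away from the press. That gave about 29°.

**Die:** I gripped the brass tube and drew the die out about 87 mm, with 3–4 N of drag, until it met the strip at about 17 N. I then relaxed, opened the fingers and backed away.

**Last checks:**
- **Die:** it looks upright at the strip. The tube's end measured 90 mm forward of where it started, a few millimetres more than the hand travel and within the camera error.
- **Press:** the feet show no shift (0.1 pixel or less).
- **Bystanders:** the mortar did not move. The jar and the bottle show about half a pixel (1–2 mm), which I take for noise because nothing came near them.
- **Hand:** it is clear of everything, about 130 mm from the scene, and the force reading was near zero (about 1.5 N, at noise level).

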